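Load the lapping machine with inkstone blanks and set its pressure

TASK

Load the lapping machine: put the three uncut stone blanks one by one into the three pockets of the carrier, one flat on the floor of each pocket, lowering each into its pocket rather than letting it fall from a height. Then turn the pressure knob until the black pointer stands inside the green band of the scale. Leave the carved inkstone and the loose tools (chisel, brush, hammer) where they are.

Things in the scene. Friction and masses are not known exactly. Their poses are not given: they have to be found in the camera images.
- blank_a: uncut inkstone blank, plain solid dark slate-grey stone brick, 100 mm long (its x) by 50 mm wide (y) by 36 mm high (z), about 0.45 kg, lying flat on the table; origin at the centre of its underside, z up. The three blanks are the same size and interchangeable.
- blank_b: uncut inkstone blank, plain solid purple-brown stone brick, 100 mm long (its x) by 50 mm wide (y) by 36 mm high (z), about 0.45 kg, lying flat on the table; origin at the centre of its underside, z up. The three blanks are the same size and interchangeable.
- blank_c: uncut inkstone blank, plain solid grey-green stone brick, 100 mm long (its x) by 50 mm wide (y) by 36 mm high (z), about 0.45 kg, lying flat on the table; origin at the centre of its underside, z up. The three blanks are the same size and interchangeable.
- machine: bench-top lapping machine, grey body 300 mm (its x) by 420 mm (its y) by 100 mm high, fixed; origin at the centre of its underside; a steel lap plate (280 mm across, 15 mm thick) at +y, a black control deck with knob and scale at -y
- carrier: blue carrier ring fixed on the lap plate, 252 mm across, 14 mm thick; origin at the centre of its underside, 115 mm above the table; its three pockets lie 66 mm from the centre, 120 degrees apart, each with its long side across the radius (tangential), in a triangle
- pocket0: one of the three identical rectangular pockets of the blue carrier ring on the lap plate: 108 mm long (its x) by 58 mm wide (its y), 4 mm of play on each side of a blank; origin at the centre of the pocket's floor (the steel lap plate, 115 mm above the table), z up. 14 mm deep: walls end 129 mm above the table; a seated blank stands 22 mm proud.
- pocket1: one of the three identical rectangular pockets of the blue carrier ring on the lap plate: 108 mm long (its x) by 58 mm wide (its y), 4 mm of play on each side of a blank; origin at the centre of the pocket's floor (the steel lap plate, 115 mm above the table), z up. 14 mm deep: walls end 129 mm above the table; a seated blank stands 22 mm proud.
- pocket2: one of the three identical rectangular pockets of the blue carrier ring on the lap plate: 108 mm long (its x) by 58 mm wide (its y), 4 mm of play on each side of a blank; origin at the centre of the pocket's floor (the steel lap plate, 115 mm above the table), z up. 14 mm deep: walls end 129 mm above the table; a seated blank stands 22 mm proud.
- knob (a joint): pressure knob, angle in rad, range 0 to 4, grows as it is turned CLOCKWISE seen from above; starts near 2; stiff enough to stay where it is left. Each radian of growth moves the pointer 20 mm towards the machine's -y (to the right as seen from the robot); turning back moves it the other way.
- knob_grip (a point): point on the axis of the white pressure knob, at the height to grip it; knob: a disc 52 mm across with a grip bar on it, 49 mm long (the point's x, turning with the knob), 14 mm thick (its y), 32 mm high. This point is 137 mm above the table, 7 mm below the bar's top, 23 mm above the disc. At the start the bar lies within 12 degrees of the machine's x
- pointer_tip (a point): far tip of the thin black pointer (2 mm wide, lying along the machine's x) under the scale's clear window on the machine's deck, beyond the knob; it slides along the machine's y only, driven by the knob; the window keeps fingers off it
- green_band: green band on the white scale under the window, 6 mm wide along its y (which is the machine's y, the pointer's travel) and 36 mm long along x; origin at its centre, fixed. It lies 16 to 30 mm to one side of the middle of the scale, the orange band to the other side.
- orange_band: orange band of the same size on the other side of the scale, the setting for other work; fixed
- inkstone: finished, carved dark grey inkstone, 110 x 62 x 26 mm, with a square well and a narrow groove cut in its top; lies among the blanks; origin at the centre of its underside; not to be moved
- chisel: tapered rusty iron chisel handle, 180 mm long, lying on the table; bystander
- brush: brush, 160 mm long, lying on the table; bystander
- mallet: hammer, 240 mm long, lying on the table; bystander
Not all that is in view belongs to the job. What is shaped like the blank_b but orange or red is not meant. Leave any orange look-alike of the blank_c alone.

How it is judged:
On the way, in this order (a step that is already met when the one before it is completed fails the run):
1. a first blank lies flat in a pocket ((((distance between blank_a and pocket0 below 0.01 m and angle between blank_a's own z axis and vertical below 0.08 rad) or (distance between blank_a and pocket1 below 0.01 m and angle between blank_a's own z axis and vertical below 0.08 rad) or (distance between blank_a and pocket2 below 0.01 m and angle between blank_a's own z axis and vertical below 0.08 rad)) or ((distance between blank_b and pocket0 below 0.01 m and angle between blank_b's own z axis and vertical below 0.08 rad) or (distance between blank_b and pocket1 below 0.01 m and angle between blank_b's own z axis and vertical below 0.08 rad) or (distance between blank_b and pocket2 below 0.01 m and angle between blank_b's own z axis and vertical below 0.08 rad)) or ((distance between blank_c and pocket0 below 0.01 m and angle between blank_c's own z axis and vertical below 0.08 rad) or (distance between blank_c and pocket1 below 0.01 m and angle between blank_c's own z axis and vertical below 0.08 rad) or (distance between blank_c and pocket2 below 0.01 m and angle between blank_c's own z axis and vertical below 0.08 rad)))), for 0.2 s.
2. two blanks lie flat in pockets (((((distance between blank_a and pocket0 below 0.01 m and angle between blank_a's own z axis and vertical below 0.08 rad) or (distance between blank_a and pocket1 below 0.01 m and angle between blank_a's own z axis and vertical below 0.08 rad) or (distance between blank_a and pocket2 below 0.01 m and angle between blank_a's own z axis and vertical below 0.08 rad)) and ((distance between blank_b and pocket0 below 0.01 m and angle between blank_b's own z axis and vertical below 0.08 rad) or (distance between blank_b and pocket1 below 0.01 m and angle between blank_b's own z axis and vertical below 0.08 rad) or (distance between blank_b and pocket2 below 0.01 m and angle between blank_b's own z axis and vertical below 0.08 rad))) or (((distance between blank_a and pocket0 below 0.01 m and angle between blank_a's own z axis and vertical below 0.08 rad) or (distance between blank_a and pocket1 below 0.01 m and angle between blank_a's own z axis and vertical below 0.08 rad) or (distance between blank_a and pocket2 below 0.01 m and angle between blank_a's own z axis and vertical below 0.08 rad)) and ((distance between blank_c and pocket0 below 0.01 m and angle between blank_c's own z axis and vertical below 0.08 rad) or (distance between blank_c and pocket1 below 0.01 m and angle between blank_c's own z axis and vertical below 0.08 rad) or (distance between blank_c and pocket2 below 0.01 m and angle between blank_c's own z axis and vertical below 0.08 rad))) or (((distance between blank_b and pocket0 below 0.01 m and angle between blank_b's own z axis and vertical below 0.08 rad) or (distance between blank_b and pocket1 below 0.01 m and angle between blank_b's own z axis and vertical below 0.08 rad) or (distance between blank_b and pocket2 below 0.01 m and angle between blank_b's own z axis and vertical below 0.08 rad)) and ((distance between blank_c and pocket0 below 0.01 m and angle between blank_c's own z axis and vertical below 0.08 rad) or (distance between blank_c and pocket1 below 0.01 m and angle between blank_c's own z axis and vertical below 0.08 rad) or (distance between blank_c and pocket2 below 0.01 m and angle between blank_c's own z axis and vertical below 0.08 rad))))), for 0.2 s.
3. all three blanks lie flat in the pockets (((distance between blank_a and pocket0 below 0.01 m and angle between blank_a's own z axis and vertical below 0.08 rad) or (distance between blank_b and pocket0 below 0.01 m and angle between blank_b's own z axis and vertical below 0.08 rad) or (distance between blank_c and pocket0 below 0.01 m and angle between blank_c's own z axis and vertical below 0.08 rad)) and ((distance between blank_a and pocket1 below 0.01 m and angle between blank_a's own z axis and vertical below 0.08 rad) or (distance between blank_b and pocket1 below 0.01 m and angle between blank_b's own z axis and vertical below 0.08 rad) or (distance between blank_c and pocket1 below 0.01 m and angle between blank_c's own z axis and vertical below 0.08 rad)) and ((distance between blank_a and pocket2 below 0.01 m and angle between blank_a's own z axis and vertical below 0.08 rad) or (distance between blank_b and pocket2 below 0.01 m and angle between blank_b's own z axis and vertical below 0.08 rad) or (distance between blank_c and pocket2 below 0.01 m and angle between blank_c's own z axis and vertical below 0.08 rad))), for 0.2 s.
4. the pointer is inside the green band (y of pointer_tip in the frame of green_band between -0.003 and 0.003 m), for 0.2 s.
At the end, for the whole second after the job is handed in: Each pocket holds one blank (origin of the blank within 10 mm of the pocket's floor centre, tilted less than 0.08 rad), at rest (below 20 mm/s), and the pointer's centre line is within 3 mm of the centre of the green band, that is inside it (all of step 3 and all of step 4 and linear speed of each of blank_a, blank_b, blank_c below 0.02 m/s); the robot touches nothing.
It fails at once if the carved inkstone or a tool is shifted by more than 25 mm (distance of any of inkstone, chisel, brush, mallet from where it was at the start of the episode above 0.025 m).
It fails at once if a blank let go falls from a height (moves faster than 0.9 m/s untouched by the fingers, a fall of about 40 mm) ((linear speed of blank_a above 0.9 m/s and contact force between the fingers and blank_a below 0.05 N) or (linear speed of blank_b above 0.9 m/s and contact force between the fingers and blank_b below 0.05 N) or (linear speed of blank_c above 0.9 m/s and contact force between the fingers and blank_c below 0.05 N)).
It also fails if it takes over 72 s, if anything falls off the work surface, if the arm or the gripper's body presses on something with over 40 N, if the wrist force passes 120 N, or if a joint passes its speed limit or range.

ROBOT

A 6-joint arm with a two-finger parallel gripper is mounted at the origin on the work surface. World frame = base frame: x ahead of the robot, y to its left, z up, the work surface at z = 0. Lengths are in m, angles in rad, forces in N, time in s.
With the tool pointing down it reaches from about 0.275 to 0.75 m from the base axis. Payload 10.2 kg.
Tool frame: the origin (TCP) lies on the front face of the gripper's body, between the roots of the fingers; the fingertips stand 64 mm ahead of it and the grasp point (between the pads) lies 45 mm ahead of it; y points along the fingers, z is the direction in which the jaws open and shut, and the axes are right-handed (so a half turn about y gives the same grasp; the last joint's range is limited). The gripper opens to 88 mm and grips with 3 to 60 N. Pads are 18 mm wide; open, the fingers measure 123 mm over their backs; the gripper's body (75 mm by 187 mm) begins 45 mm behind the grasp point.
Start: joints at [0.931, 0.313, 1.498, -0, 1.331, -0.223], TCP at [0.213, 0.48, 0.303] pointing down, gripper open.
Joint ranges: [-2.94, 2.94], [-0.97, 2.17], [0.19, 2.56], [-1.23, 4.37], [0.02, 3.11], [-2.88, 2.88]. Speed limits (rad/s): [2.39, 2.39, 3.01, 3.14, 3.14, 3.14].

INTERFACE

Orientations are given as a unit quaternion [x, y, z, w].
In Python, from station import get_obs, cams, workorder gives the robot as it stands.
- The arm moves only by the tool arm_command, never from a script. Its arguments are lists of equal length, an entry for each row: "linear": the shift along the tool's x, y, z in m, a list of three; "turn": the turn, a rotation vector about the tool's x, y, z in rad, a list of three; "grip": the opening, from -1 (shut) to 1 (fully open). A call has 1 to 5 rows; each row shifts and turns the pose as measured when the row begins, along the tool's axes as they then stand; what a row does not reach is not made up. A row lasts 1/10 s, in which the tool goes at most 50 mm and 8.59 degrees, less where a joint would pass 70% of its speed; a pose out of reach is approached as far as the arm can. A call with a gripper value outside its range is refused whole. The fingers move at their own pace and stop on an object; "force" is the grip in N (left out, the last holds). Time passes only in rows, so rows that do not move let the fingers close. It gives the time, the measured TCP pose, the force and the opening at its end, in the units of the state.
- get_obs(): the state, without advancing time (a new reading comes with each control period).
- cams.capture(name): name is "scene" or "top"; returns the picture (384x512x3 uint8, blue, green, red); there is no depth.
- cams.calibration(name): a dict with "camera_matrix" (3x3 intrinsics, pixels), "view" (4x4, takes a point from world to camera coordinates). Camera axes: x right, y down, z forward; pixel columns grow to the right and rows downward; lengths in m; the calibration is good to about 2 mm. A picture is of the moment at which its call begins. calibration takes no time and is no camera call.
- workorder.sign_off(): hands the job in, once; it reports no verdict.
The state is a dict: "clock": time; "joint_positions": joint angles; "qvel": joint speeds; "tau": joint torques, N m; "ee_pos": TCP position; "eef_rot": TCP orientation; "ft_force": force on the tool from outside, world axes, zero at the start; "wrist_torque": the same for the moment, N m; "opening": finger opening in m.
Only numpy, scipy, OpenCV 4.12 (cv2) and the standard library are available. Lean on these libraries where they do the work, as an engineer would, in place of code of your own. Each camera call takes 0.05 s, during which the arm holds its last target.

## Working session

There is one attempt and no reset: what is moved stays moved. The work goes in short steps, Python scripts to look and compute and a tool call to move; the robot and the scene stay as the last step left them, time stands still between calls to the robot, and variables do not carry over. Pictures are saved under pics/ and viewed, and the job is handed in when it is done.

Besides the shell and the picture viewer there is one more tool, called after "Emit:" by a JSON object that holds its "op" and its "data", one argument or row to a line. arm_command: Moves the arm, as the interface text tells. Its arguments: {"type":"object","properties":{"linear":{"type":"array","items":{"type":"array","items":{"type":"number"}}},"turn":{"type":"array","items":{"type":"array","items":{"type":"number"}}},"grip":{"type":"array","items":{"type":"number"}},"force":{"type":"number"}},"required":["linear","turn","grip"]}

```bash
ls; mkdir -p pics
python3 - <<'E'
from station import get_obs, cams, workorder
import cv2
print(get_obs())
for n in ("scene","top"):
    im=cams.capture(n); cv2.imwrite(f"pics/{n}0.png",im)
    c=cams.calibration(n); print(n,c["camera_matrix"],c["view"])
E
```

```text
pics
{'clock': 0.0, 'joint_positions': array([ 9.30598088e-01,  3.13447181e-01,  1.49840588e+00, -1.05241133e-05,
        1.33101345e+00, -2.23390773e-01]), 'qvel': array([ 9.23513424e-05,  2.92040498e-04,  1.02153575e-03,  1.87827251e-03,
       -1.18863566e-03,  1.49796899e-03]), 'tau': array([ 2.58635628e-04, -4.02203357e+01, -2.52279317e+01,  6.94957143e-02,
        3.51722608e-02, -8.57839018e-05]), 'ee_pos': array([0.21245301, 0.47991712, 0.30217421]), 'eef_rot': array([ 0.6922173 , -0.14648359,  0.14611319, -0.6913962 ]), 'ft_force': array([-0.81181363,  0.41829469, -0.16124335]), 'wrist_torque': array([-0.00911882, -0.05131193,  0.02322303]), 'opening': 0.08782036804760623}
scene [[347.67258004   0.         251.97217075]
 [  0.         347.67258004 187.02863257]
 [  0.           0.           1.        ]] [[ 0.51551536  0.85681734 -0.01038998 -0.31440203]
 [ 0.70872802 -0.43316786 -0.55683947 -0.30429239]
 [-0.48161032  0.27969563 -0.83055515  1.25339964]
 [ 0.          0.          0.          1.        ]]
top [[367.39382531   0.         256.02932916]
 [  0.         367.39382531 185.63061455]
 [  0.           0.           1.        ]] [[ 0.01888683 -0.99965319 -0.01835181  0.05520462]
 [-0.98553117 -0.01552149 -0.16878211  0.55726778]
 [ 0.16843873  0.02127404 -0.98548253  1.04309544]
 [ 0.          0.          0.          1.        ]]
```

View pics/scene0.png

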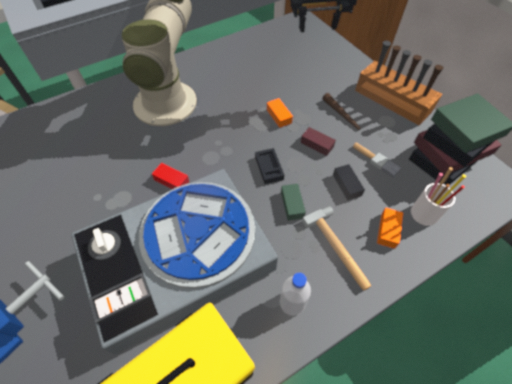

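View pics/top0.png

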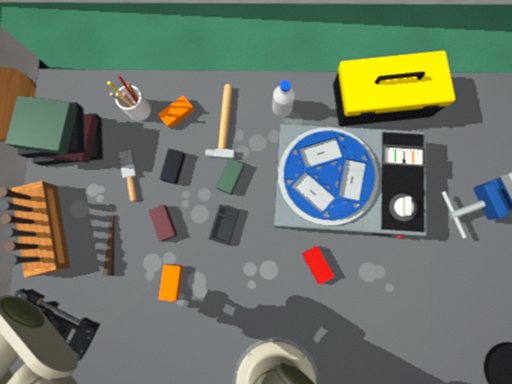

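Candidates in the top view: dark slate brick (173,166) = blank_a; purple-brown (163,222) = blank_b; grey-green (230,176) = blank_c. The carved dark stone at (225,224), orange bricks at (170,283) and (176,110), and the red brick at (318,265) are not to be used. I'll confirm with enlarged crops.

Run:
```python
import cv2,numpy as np
t=cv2.imread("pics/top0.png"); s=cv2.imread("pics/scene0.png")
cv2.imwrite("pics/c1.png",cv2.resize(t[130:260,130:260],None,fx=4.5,fy=4.5,interpolation=cv2.INTER_CUBIC))
cv2.imwrite("pics/c2.png",cv2.resize(t[110:250,270:440],None,fx=4,fy=4,interpolation=cv2.INTER_CUBIC))
cv2.imwrite("pics/c3.png",cv2.resize(s[170:350,60:280],None,fx=3.3,fy=3.3,interpolation=cv2.INTER_CUBIC))
```

```text
(no output)
```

View pics/c1.png

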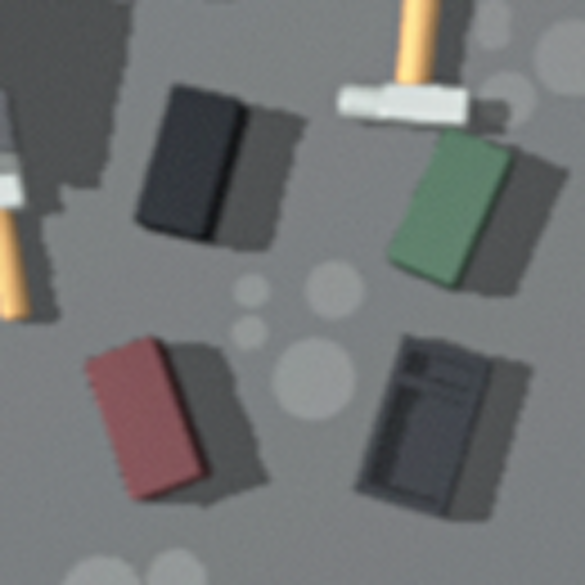

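View pics/c2.png

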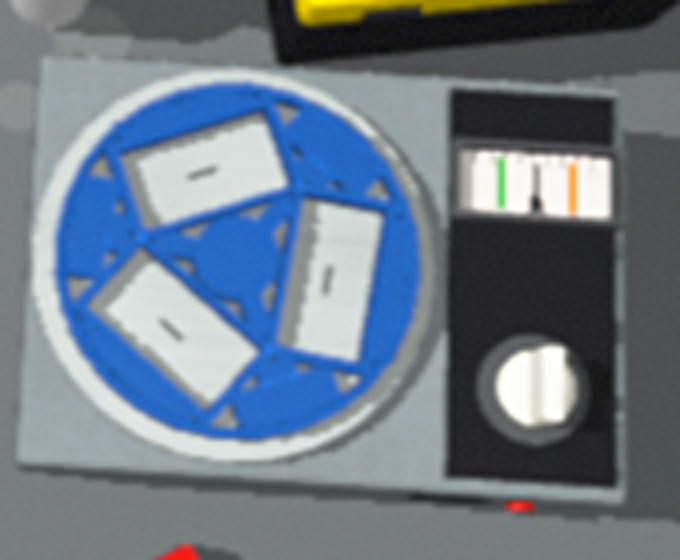

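View pics/c3.png

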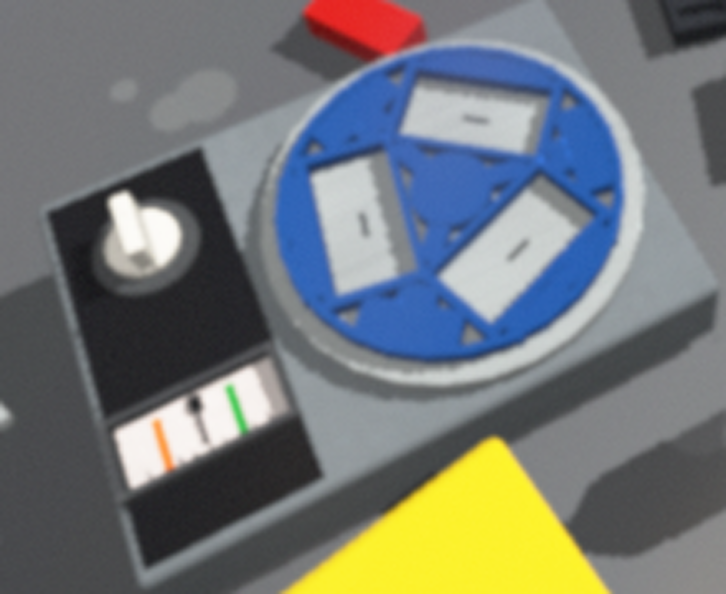

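```bash
cat > h.py <<'E'
import numpy as np, cv2
from station import get_obs, cams, workorder
def ray(name,px,z):
    c=cams.calibration(name); K=np.array(c["camera_matrix"]);V=np.array(c["view"])
    R=V[:3,:3];C=-R.T@V[:3,3]
    px=np.atleast_2d(px).astype(float)
    d=np.c_[(px[:,0]-K[0,2])/K[0,0],(px[:,1]-K[1,2])/K[1,1],np.ones(len(px))]@R
    t=(z-C[2])/d[:,2]
    return (C+d*t[:,None])[:,:2]
def proj(name,p):
    c=cams.calibration(name); K=np.array(c["camera_matrix"]);V=np.array(c["view"])
    q=V[:3,:3]@np.asarray(p,float)+V[:3,3]; q=K@q; return q[:2]/q[2]
def rect(pts):
    (cx,cy),(w,h),a=cv2.minAreaRect(pts.astype(np.float32))
    if w<h: w,h,a=h,w,a+90
    a=(a+90)%180-90
    return cx,cy,w,h,a   # a: long-axis direction, deg from world x
E
python3 - <<'E'
from h import *
for n in("top","scene"):
    V=np.array(cams.calibration(n)["view"]); print(n,"cam at",-V[:3,:3].T@V[:3,3])
    im=cv2.imread(f"pics/{n}0.png")
    up=cv2.resize(im,None,fx=4,fy=4,interpolation=cv2.INTER_CUBIC); hsv=cv2.cvtColor(up,cv2.COLOR_BGR2HSV)
    # blanks
    cen={"a":[0,0],"b":[0,0],"c":[0,0]}
    px={"top":dict(a=(172,165),b=(162,223),c=(230,177)),"scene":dict(a=(349,181),b=(319,140),c=(292,202))}[n]
    for k,(u,v) in px.items():
        ref=np.median(up[v*4-10:v*4+10,u*4-10:u*4+10].reshape(-1,3),0)
        d=np.abs(up.astype(int)-ref).max(2)
        # top face only and whole
        for th in ((10,18,26) ):
            m=(d<th).astype(np.uint8); m=cv2.morphologyEx(m,cv2.MORPH_OPEN,np.ones((7,7)))
            l,lab,st,_=cv2.connectedComponentsWithStats(m)
            i=lab[v*4,u*4]
            if i==0: print(k,th,'none');continue
            cs,_=cv2.findContours((lab==i).astype(np.uint8),cv2.RETR_EXTERNAL,cv2.CHAIN_APPROX_NONE)
            c=max(cs,key=cv2.contourArea)[:,0]
            pts=ray(n,(c+0.5)/4-0.5,0.036)
            print(n,k,ref,th,np.round(rect(pts),4))
    blue=cv2.inRange(hsv,(100,120,60),(125,255,255))
    cs,h=cv2.findContours(blue,cv2.RETR_CCOMP,cv2.CHAIN_APPROX_NONE)
    i=max(range(len(cs)),key=lambda i:cv2.contourArea(cs[i]))
    P=ray(n,(cs[i][:,0]+.5)/4-.5,0.129); print(n,"carrier circle",cv2.minEnclosingCircle(P.astype(np.float32)), cv2.fitEllipse(P.astype(np.float32)))
    for j in range(len(cs)):
        if h[0][j][3]==i and cv2.contourArea(cs[j])>3000:
            print(n,"pocket",np.round(rect(ray(n,(cs[j][:,0]+.5)/4-.5,0.129)),4), cs[j][:,0].mean(0)/4)
E
```

```text
top cam at [0.37246445 0.04164425 1.12302227]
top a [60. 55. 51.] 10 [  0.6173   0.3247   0.0959   0.0444 -12.7469]
top a [60. 55. 51.] 18 [  0.6158   0.3247   0.1008   0.0467 -12.6446]
top a [60. 55. 51.] 26 [  0.6158   0.3243   0.102    0.0488 -12.6385]
top b [ 89.  85. 132.] 10 [ 0.4438  0.3456  0.0957  0.0447 23.0431]
top b [ 89.  85. 132.] 18 [ 0.4439  0.3461  0.0978  0.0475 22.9128]
top b [ 89.  85. 132.] 26 [ 0.4435  0.3463  0.1014  0.0495 22.7083]
top c [107. 127.  95.] 10 [  0.5901   0.1477   0.0963   0.0469 -22.0925]
top c [107. 127.  95.] 18 [  0.5898   0.1482   0.1012   0.0497 -21.9751]
top c [107. 127.  95.] 26 [  0.5895   0.1494   0.1076   0.0529 -22.0291]
top carrier circle ((0.5780134201049805, -0.13623230159282684), 0.12549546360969543) ((0.5777855515480042, -0.13631759583950043), (0.24750494956970215, 0.2486250251531601), 38.6833381652832)
top pocket [ 0.5283 -0.0925  0.1104  0.0588 48.4884] [313.51206434 192.04289544]
top pocket [  0.5642  -0.1999   0.1096   0.0594 -11.1981] [352.6034292  179.86615044]
top pocket [ 6.39400e-01 -1.15000e-01  1.08700e-01  5.95000e-02
[... 503 characters left out ...]
.5382]
scene c [ 99. 115.  88.] 10 [  0.592    0.1465   0.0939   0.0435 -22.8571]
scene c [ 99. 115.  88.] 18 [  0.5912   0.1456   0.0966   0.0486 -22.404 ]
scene c [ 99. 115.  88.] 26 [  0.5907   0.1446   0.1001   0.0535 -22.5749]
scene carrier circle ((0.5824939608573914, -0.1377255916595459), 0.1259361207485199) ((0.5825266242027283, -0.13738101720809937), (0.2474442720413208, 0.249212846159935), 93.54993438720703)
scene pocket [ 6.45300e-01 -1.16600e-01  1.08400e-01  5.77000e-02 -7.16493e+01] [216.05941176 245.14176471]
scene pocket [  0.5699  -0.2012   0.1072   0.0605 -11.5415] [169.53814433 237.42164948]
scene pocket [ 0.5329 -0.0929  0.1088  0.0608 48.6296] [203.74361702 204.66489362]
```

```bash
cat >> h.py <<'E'
from scipy.spatial.transform import Rotation as Ro
def plan(tx,ty,tz,jaw,nrows=None,smax=0.045,tmax=0.145):
    """jaw: desired world direction (deg) of tool z, mod 180. prints rows in tool axes"""
    o=get_obs(); R=Ro.from_quat(o["eef_rot"]); M=R.as_matrix(); p=o["ee_pos"]
    cur=np.degrees(np.arctan2(M[1,2],M[0,2])); d=(jaw-cur+90)%180-90
    # down tilt correction: target matrix y=-z world
    outs=[]
    for dd in (d,d-180 if d>0 else d+180):
        a=np.radians(cur+dd); z=np.array([np.cos(a),np.sin(a),0]); y=np.array([0,0,-1.]); x=np.cross(y,z)
        T=Ro.from_matrix(np.c_[x,y,z]); rv=(R.inv()*T).as_rotvec()
        v=np.array([tx,ty,tz])-p
        n=nrows or int(max(1,np.ceil(np.linalg.norm(v)/smax),np.ceil(np.linalg.norm(rv)/tmax)))
        rows=[(np.round(M.T@v/1,4),)]
        S=[];Rk=R
        for i in range(n):
            S.append(np.round(Rk.inv().apply(v/n),4).tolist()); Rk=Rk*Ro.from_rotvec(rv/n)
        outs.append((dd,n,S,np.round(rv/n,4).tolist()))
    print("pos",np.round(p,4),"cur jaw",round(cur,2),"j",np.round(o["joint_positions"],2),"F",np.round(o["ft_force"],1),"t",o["clock"])
    k=outs[0]; print("dyaw",round(k[0],2),"rows",k[1],"turn/row",k[3]); print(k[2])
E
python3 - <<'E'
from h import *
o=get_obs(); print(Ro.from_quat(o["eef_rot"]).as_matrix().round(3))
# reference points: knob, bar, pointer, bands, obstacles
print("knob top",ray("top",(404,206),.137), ray("scene",(99,240),.137))
for nm,z,(a,b) in [("bluehandleT",.1,((452,212),(44,282))),]:
    for z in (.0,.05,.1,.15,.2): print(z,ray("top",(452,200),z),ray("scene",(41,283),z))
print("yellow top?", [ (z,ray("top",(395,75),z).round(3),ray("scene",(177,371),z).round(3)) for z in (.1,.15,.2)])
print("bottle cap", [ (z,ray("top",(285,86),z).round(3),ray("scene",(299,279),z).round(3)) for z in (.1,.15,.2)])
E
```

```text
[[ 0.914 -0.001  0.405]
 [-0.405 -0.001  0.914]
 [-0.    -1.    -0.001]]
knob top [[ 0.49190576 -0.33437874]] [[ 0.49928309 -0.34410377]]
0.0 [[ 0.52935705 -0.53289116]] [[ 0.44973339 -0.53245649]]
0.05 [[ 0.52237177 -0.50731129]] [[ 0.48034787 -0.51406088]]
0.1 [[ 0.51538649 -0.48173141]] [[ 0.51096235 -0.49566526]]
0.15 [[ 0.5084012  -0.45615154]] [[ 0.54157682 -0.47726965]]
0.2 [[ 0.50141592 -0.43057166]] [[ 0.5721913  -0.45887403]]
yellow top? [(0.1, array([[ 0.886, -0.341]]), array([[ 0.832, -0.305]])), (0.15, array([[ 0.861, -0.322]]), array([[ 0.842, -0.299]])), (0.2, array([[ 0.835, -0.304]]), array([[ 0.852, -0.293]]))]
bottle cap [(0.1, array([[ 0.848, -0.016]]), array([[0.805, 0.007]])), (0.15, array([[ 0.824, -0.014]]), array([[ 0.817, -0.007]])), (0.2, array([[ 0.801, -0.011]]), array([[ 0.828, -0.021]]))]
```

```bash
python3 -c "
from h import *
plan(.591,.147,.16,67.7)"
```

```text
pos [0.2124 0.4799 0.3022] cur jaw 66.12 j [ 0.93  0.31  1.5  -0.    1.33 -0.22] F [-0.1  0.1 -0.8] t 0.1
dyaw 1.58 rows 12 turn/row [0.0001, -0.0023, -0.0]
[[0.0401, 0.0119, -0.0126], [0.0401, 0.0119, -0.0127], [0.04, 0.0119, -0.0128], [0.04, 0.0119, -0.0129], [0.04, 0.0119, -0.013], [0.0399, 0.0119, -0.0131], [0.0399, 0.0119, -0.0131], [0.0399, 0.0119, -0.0132], [0.0398, 0.0119, -0.0133], [0.0398, 0.0119, -0.0134], [0.0398, 0.0119, -0.0135], [0.0397, 0.0119, -0.0136]]
```

Emit:
{"op": "arm_command", "data": {
  "linear": [
    [0.04,0.01,-0.013],
    [0.04,0.01,-0.013],
    [0.04,0.01,-0.013],
    [0.04,0.01,-0.013],
    [0.04,0.01,-0.013]
  ],
  "turn": [
    [0,-0.002,0],
    [0,-0.002,0],
    [0,-0.002,0],
    [0,-0.002,0],
    [0,-0.002,0]
  ],
  "grip": [0.7,0.7,0.7,0.7,0.7],
  "force": 40
}}

```text
clock: 0.6
ee_pos: [0.3714, 0.3384, 0.2504]
eef_rot: [-0.693, 0.14, -0.139, 0.693]
ft_force: [0.3, 0.3, 0.7]
opening: 0.0751
```

Emit:
{"op": "arm_command", "data": {
  "linear": [
    [0.04,0.01,-0.013],
    [0.04,0.01,-0.013],
    [0.04,0.01,-0.013],
    [0.04,0.01,-0.013],
    [0.04,0.01,-0.013]
  ],
  "turn": [
    [0,-0.002,0],
    [0,-0.002,0],
    [0,-0.002,0],
    [0,-0.002,0],
    [0,-0.002,0]
  ],
  "grip": [0.7,0.7,0.7,0.7,0.7]
}}

```text
clock: 1.1
ee_pos: [0.5363, 0.1945, 0.1969]
eef_rot: [0.694, -0.137, 0.135, -0.694]
ft_force: [-0.4, 1.5, -0.2]
opening: 0.0748
```

```bash
python3 -c "
from h import *
plan(.591,.147,.16,67.7)"
```

```text
pos [0.5363 0.1945 0.1969] cur jaw 67.8 j [ 0.14  0.51  1.49  0.    1.14 -1.04] F [-0.4  1.5 -0.2] t 1.1
dyaw -0.1 rows 2 turn/row [0.0005, 0.0009, -0.0015]
[[0.0344, 0.0184, -0.0116], [0.0343, 0.0184, -0.0116]]
```

Emit:
{"op": "arm_command", "data": {
  "linear": [
    [0.034,0.018,-0.012],
    [0.034,0.018,-0.012],
    [0,0,0]
  ],
  "turn": [
    [0,0,0],
    [0,0,0],
    [0,0,0]
  ],
  "grip": [0.7,0.7,0.7]
}}

```text
clock: 1.4
ee_pos: [0.5941, 0.1403, 0.1567]
eef_rot: [0.694, -0.14, 0.136, -0.693]
ft_force: [-0.1, 0.5, 0.1]
opening: 0.0749
```

Run:
```python
from h import *
plan(.591,.147,.081,67.7)
o=get_obs();M=Ro.from_quat(o["eef_rot"]).as_matrix()
big=[]
for n in("scene","top"):
    im=cams.capture(n);cv2.imwrite(f"pics/{n}1.png",im)
    for s in(-1,1):
        q=proj(n,o["ee_pos"]+M@[0,.064,s*o["opening"]/2]); cv2.circle(im,tuple(np.round(q).astype(int)),1,(0,255,255),-1);print(n,q)
    c=(proj(n,o["ee_pos"]+M@[0,.064,0])).astype(int)
    big.append(cv2.resize(im[c[1]-40:c[1]+40,c[0]-45:c[0]+45],None,fx=4.4,fy=4.4,interpolation=cv2.INTER_CUBIC))
cv2.imwrite("pics/g1.png",np.hstack(big))
```

```text
pos [0.5941 0.1403 0.1567] cur jaw 67.52 j [ 0.04  0.64  1.39 -0.    1.11 -1.14] F [-0.1  0.5  0.1] t 1.4
dyaw 0.18 rows 2 turn/row [0.0012, -0.0016, -0.0025]
[[-0.0025, 0.0378, 0.0026], [-0.0026, 0.0378, 0.0026]]
scene [279.67067137 190.39018752]
scene [307.11903151 186.79873538]
top [241.65457204 174.77419643]
top [217.90270403 164.67495098]
```

View pics/g1.png

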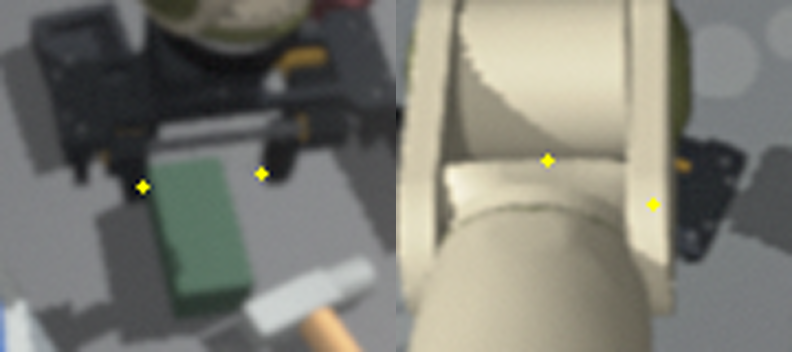

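Emit:
{"op": "arm_command", "data": {
  "linear": [
    [-0.003,0.037,0.003],
    [-0.003,0.037,0.003],
    [0,0,0]
  ],
  "turn": [
    [0,0,-0.002],
    [0,-0.002,-0.002],
    [0,0,0]
  ],
  "grip": [0.7,0.7,0.7]
}}

```text
clock: 1.8
ee_pos: [0.5883, 0.154, 0.0862]
eef_rot: [-0.694, 0.134, -0.137, 0.694]
ft_force: [0.8, -0.1, 0.4]
opening: 0.0747
```

```bash
python3 -c "
from h import *
plan(.591,.147,.081,67.7)"
```

```text
pos [0.5883 0.154  0.0862] cur jaw 67.96 j [ 0.06  0.73  1.45 -0.    0.96 -1.12] F [ 0.8 -0.1  0.4] t 1.8
dyaw -0.26 rows 1 turn/row [-0.0013, 0.0045, 0.0043]
[[0.0051, 0.0052, -0.0055]]
```

Emit:
{"op": "arm_command", "data": {
  "linear": [
    [0.005,0.005,-0.005],
    [0,0,0],
    [0,0,0]
  ],
  "turn": [
    [0,0,0],
    [0,0,0],
    [0,0,0]
  ],
  "grip": [0.7,0.7,0.7]
}}

```text
clock: 2.1
ee_pos: [0.5922, 0.1484, 0.086]
eef_rot: [-0.694, 0.131, -0.138, 0.695]
ft_force: [0.1, -0.7, 0.5]
opening: 0.0748
```

```bash
python3 -c "
from h import *
plan(.591,.147,.081,67.7)"
```

```text
pos [0.5922 0.1484 0.086 ] cur jaw 68.09 j [ 0.05  0.73  1.45 -0.    0.96 -1.13] F [ 0.1 -0.7  0.5] t 2.1
dyaw -0.39 rows 1 turn/row [-0.0038, 0.0067, 0.0093]
[[-0.0007, 0.005, -0.0018]]
```

Emit:
{"op": "arm_command", "data": {
  "linear": [
    [0,0.006,-0.002],
    [0,0,0],
    [0,0,0],
    [0,0,0],
    [0,0,0]
  ],
  "turn": [
    [-0.004,0.006,0.009],
    [0,0,0],
    [0,0,0],
    [0,0,0],
    [0,0,0]
  ],
  "grip": [0.7,0.7,-1,-1,-1]
}}

```text
clock: 2.6
ee_pos: [0.5926, 0.1462, 0.0824]
eef_rot: [-0.694, 0.136, -0.138, 0.694]
ft_force: [0.7, -0.4, -0.4]
opening: 0.0526
```

```bash
python3 -c "
from h import *
plan(.591,.147,.081,67.7)"
```

```text
pos [0.5926 0.1462 0.0824] cur jaw 67.69 j [ 0.05  0.74  1.44 -0.    0.96 -1.13] F [ 0.7 -0.4 -0.4] t 2.6
dyaw 0.01 rows 1 turn/row [-0.0013, -0.0002, 0.0034]
[[-0.0017, 0.0014, 0.0001]]
```

Emit:
{"op": "arm_command", "data": {
  "linear": [
    [0,0,0],
    [0,0,0]
  ],
  "turn": [
    [0,0,0],
    [0,0,0]
  ],
  "grip": [-1,-1]
}}

```text
clock: 2.8
ee_pos: [0.5926, 0.1462, 0.0824]
eef_rot: [-0.694, 0.136, -0.138, 0.694]
ft_force: [-0.4, -0.1, -0.5]
opening: 0.05
```

```bash
python3 -c "
from h import *
plan(.5926,.1463,.27,67.7)"
```

```text
pos [0.5926 0.1462 0.0824] cur jaw 67.69 j [ 0.05  0.74  1.44 -0.    0.96 -1.13] F [-0.4 -0.1 -0.5] t 2.8
dyaw 0.01 rows 5 turn/row [-0.0002, -0.0, 0.0007]
[[0.0001, -0.0375, 0.0001], [0.0001, -0.0375, 0.0001], [0.0001, -0.0375, 0.0], [0.0001, -0.0375, 0.0], [0.0, -0.0375, 0.0]]
```

Emit:
{"op": "arm_command", "data": {
  "linear": [
    [0,-0.02,0],
    [0,-0.04,0],
    [0,-0.045,0],
    [0,-0.045,0],
    [0,-0.035,0]
  ],
  "turn": [
    [0,0,0],
    [0,0,0],
    [0,0,0],
    [0,0,0],
    [0,0,0]
  ],
  "grip": [-1,-1,-1,-1,-1]
}}

```text
clock: 3.3
ee_pos: [0.5895, 0.1461, 0.2651]
eef_rot: [0.695, -0.142, 0.132, -0.692]
ft_force: [0.3, 0.5, -4.1]
opening: 0.0497
```

```bash
python3 -c "
from h import *
plan(.568,-.2005,.27,78.6)"
```

```text
pos [0.5895 0.1461 0.2651] cur jaw 67.69 j [ 0.05  0.53  1.28 -0.    1.35 -1.13] F [ 0.3  0.5 -4.1] t 3.3
dyaw 10.91 rows 8 turn/row [0.0007, -0.0238, -0.0018]
[[0.014, -0.0005, -0.0411], [0.013, -0.0005, -0.0414], [0.012, -0.0005, -0.0417], [0.011, -0.0005, -0.042], [0.01, -0.0006, -0.0422], [0.009, -0.0006, -0.0425], [0.008, -0.0006, -0.0427], [0.007, -0.0006, -0.0429]]
```

Emit:
{"op": "arm_command", "data": {
  "linear": [
    [0.014,-0.001,-0.041],
    [0.013,0,-0.041],
    [0.012,0,-0.042],
    [0.011,0,-0.042],
    [0.01,0,-0.042]
  ],
  "turn": [
    [0,-0.024,-0.002],
    [0,-0.024,-0.002],
    [0,-0.024,-0.002],
    [0,-0.024,-0.002],
    [0,-0.024,-0.002]
  ],
  "grip": [-1,-1,-1,-1,-1]
}}

```text
clock: 3.8
ee_pos: [0.5768, -0.0716, 0.2707]
eef_rot: [0.702, -0.09, 0.091, -0.701]
ft_force: [0.8, -0.3, -3.8]
opening: 0.0499
```

Emit:
{"op": "arm_command", "data": {
  "linear": [
    [0.009,0,-0.043],
    [0.008,0,-0.042],
    [0.005,0,-0.03],
    [0,0,0]
  ],
  "turn": [
    [0,-0.024,0],
    [0,-0.024,0],
    [0,-0.02,0],
    [0,0,0]
  ],
  "grip": [-1,-1,-1,-1]
}}

```text
clock: 4.2
ee_pos: [0.5689, -0.1978, 0.2682]
eef_rot: [0.704, -0.068, 0.066, -0.703]
ft_force: [0.3, 0.6, -3.5]
opening: 0.0495
```

```bash
python3 -c "
from h import *
plan(.568,-.2005,.23,78.6)"
```

```text
pos [ 0.5689 -0.1978  0.2682] cur jaw 79.14 j [-0.53  0.51  1.3  -0.    1.33 -1.91] F [ 0.3  0.6 -3.5] t 4.2
dyaw -0.54 rows 1 turn/row [0.0016, 0.0095, -0.0032]
[[-0.0003, 0.0382, -0.0028]]
```

Emit:
{"op": "arm_command", "data": {
  "linear": [
    [0,0.03,-0.003],
    [0,0.01,0],
    [0,0,0]
  ],
  "turn": [
    [0,0.009,-0.003],
    [0,0,0],
    [0,0,0]
  ],
  "grip": [-1,-1,-1]
}}

```text
clock: 4.5
ee_pos: [0.5679, -0.2002, 0.2264]
eef_rot: [-0.704, 0.071, -0.07, 0.704]
ft_force: [-0.4, 1.3, -2.0]
opening: 0.0497
```

Run:
```python
from h import *
plan(.568,-.2005,.20,78.6)
big=[]
for n,c in(("scene",(175,235)),("top",(350,180))):
    im=cams.capture(n);cv2.imwrite(f"pics/{n}2.png",im)
    big.append(cv2.resize(im[c[1]-60:c[1]+60,c[0]-65:c[0]+65],None,fx=3,fy=3,interpolation=cv2.INTER_CUBIC))
cv2.imwrite("pics/g2.png",np.hstack(big))
```

```text
pos [ 0.5679 -0.2002  0.2264] cur jaw 78.54 j [-0.53  0.55  1.36 -0.    1.24 -1.9 ] F [-0.4  1.3 -2. ] t 4.5
dyaw 0.06 rows 1 turn/row [0.0002, -0.0011, -0.002]
[[0.0002, 0.0264, -0.0003]]
```

View pics/g2.png

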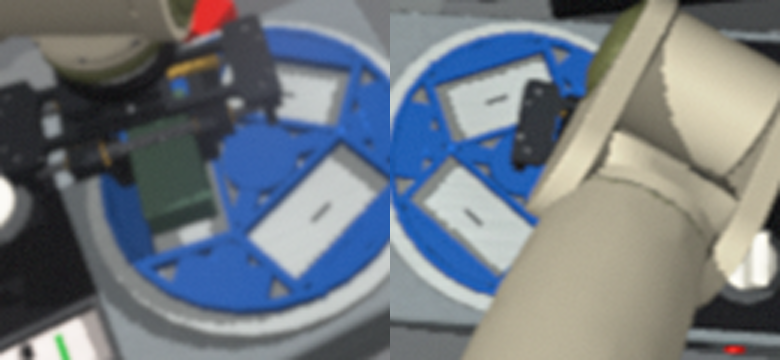

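Run:
```python
from h import *
im=cv2.imread("pics/scene2.png")
cv2.imwrite("pics/g3.png",cv2.resize(im[205:265,140:200],None,fx=10,fy=10,interpolation=cv2.INTER_CUBIC))
```

```text
(no output)
```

View pics/g3.png

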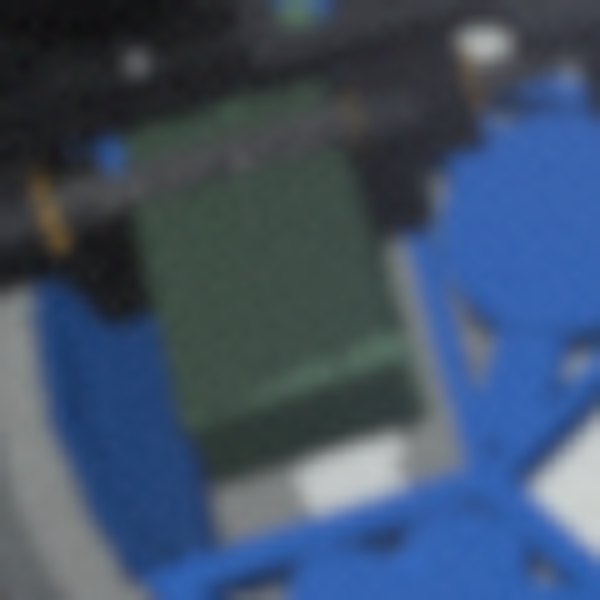

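Run:
```python
from h import *
f=lambda p:(np.array(p,float)+.5)/10-.5+[140,205]
B=ray("scene",f([(208,480),(425,418)]),.144)
T=ray("scene",f([(190,428),(407,352)]),.180)
a=np.radians(-11.5);x=np.array([np.cos(a),np.sin(a)]);y=np.array([-x[1],x[0]])
for E in(B,T):
    m=E.mean(0); print(E.round(4),np.linalg.norm(E[0]-E[1]), "centre in scene frame",(m-.05*x).round(4), "rel pocket", ((m-.05*x-[.5699,-.2012])@np.c_[x,y]).round(4), "ang",np.degrees(np.arctan2(*(E[1]-E[0])[::-1]))-90)
```

```text
[[ 0.6056 -0.2345]
 [ 0.6172 -0.1867]] 0.04916205747301403 centre in scene frame [ 0.5624 -0.2007] rel pocket [-0.0074 -0.001 ] ang -13.584330748680472
[[ 0.6112 -0.2321]
 [ 0.6191 -0.1849]] 0.047879253028720196 centre in scene frame [ 0.5661 -0.1985] rel pocket [-0.0042  0.0019] ang -9.504644146156394
```

Emit:
{"op": "arm_command", "data": {
  "linear": [
    [0.005,0.005,0],
    [0,0.006,0],
    [0,0,0]
  ],
  "turn": [
    [0,0,0],
    [0,0,0],
    [0,0,0]
  ],
  "grip": [-1,-1,-1]
}}

```text
clock: 4.9
ee_pos: [0.5745, -0.2005, 0.2182]
eef_rot: [0.704, -0.069, 0.071, -0.703]
ft_force: [0.5, -0.1, -3.1]
opening: 0.0495
```

Run:
```python
from h import *
plan(.5723,-.2012,.20,78.5)
im=cams.capture("scene");cv2.imwrite("pics/scene3.png",im)
cv2.imwrite("pics/g4.png",cv2.resize(im[205:265,140:200],None,fx=10,fy=10,interpolation=cv2.INTER_CUBIC))
```

```text
pos [ 0.5745 -0.2005  0.2182] cur jaw 78.66 j [-0.53  0.57  1.35 -0.    1.23 -1.9 ] F [ 0.5 -0.1 -3.1] t 4.9
dyaw -0.16 rows 1 turn/row [0.002, 0.0029, 0.0035]
[[-0.0021, 0.0182, -0.0011]]
```

View pics/g4.png

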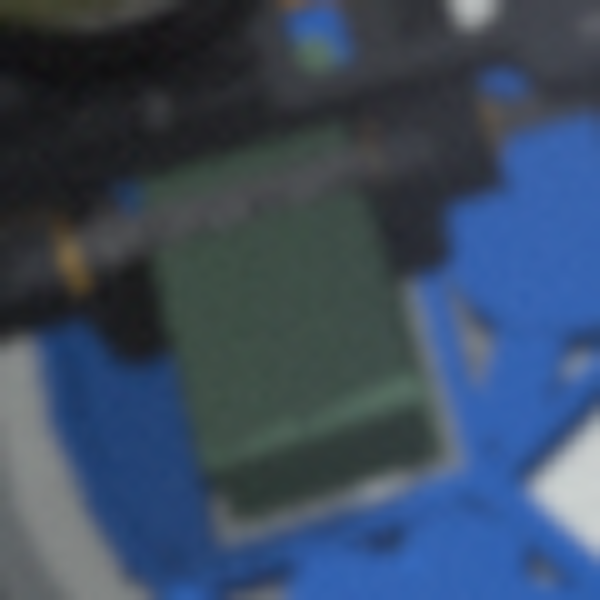

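Run:
```python
from h import *
f=lambda p:(np.array(p,float)+.5)/10-.5+[140,205]
B=ray("scene",f([(227,522),(445,460)]),.1358)
T=ray("scene",f([(207,468),(425,392)]),.1718)
P=ray("scene",f([(222,548),(462,472)]),.129)
a=np.radians(-11.5);x=np.array([np.cos(a),np.sin(a)]);y=np.array([-x[1],x[0]])
for E in(B,T,P):
    m=E.mean(0); print(E.round(4),np.linalg.norm(E[0]-E[1]), "rel pocket end", ((m-[.5699,-.2012])@np.c_[x,y]).round(4), "ang",np.degrees(np.arctan2(*(E[1]-E[0])[::-1]))-90)
```

```text
[[ 0.613  -0.235 ]
 [ 0.6248 -0.1869]] 0.049597228904852096 rel pocket end [0.05   0.0002] ang -13.794961533323374
[[ 0.6174 -0.2328]
 [ 0.6256 -0.1852]] 0.04832883919748141 rel pocket end [0.0521 0.0026] ang -9.757110024873796
[[ 0.6148 -0.2387]
 [ 0.6262 -0.1846]] 0.05529444032673727 rel pocket end [ 0.0517 -0.0001] ang -11.930215033004103
```

Emit:
{"op": "arm_command", "data": {
  "linear": [
    [-0.002,0.002,-0.001],
    [0,0.006,0],
    [0,0.005,0],
    [0,0,0]
  ],
  "turn": [
    [0.002,0.002,0.003],
    [0,0,0],
    [0,0,0],
    [0,0,0]
  ],
  "grip": [-1,-1,-1,-1]
}}

```text
clock: 5.35
ee_pos: [0.5723, -0.2014, 0.2072]
eef_rot: [0.704, -0.07, 0.072, -0.703]
ft_force: [-0.0, -0.3, -2.1]
opening: 0.0498
```

Run:
```python
from h import *
plan(.5723,-.2012,.20,78.5)
```

```text
pos [ 0.5723 -0.2014  0.2072] cur jaw 78.54 j [-0.53  0.57  1.37 -0.    1.2  -1.9 ] F [-0.  -0.3 -2.1] t 5.35
dyaw -0.04 rows 1 turn/row [0.0012, 0.0008, 0.0029]
[[-0.0, 0.0072, 0.0002]]
```

Emit:
{"op": "arm_command", "data": {
  "linear": [
    [0,0.004,0],
    [0,0.004,0],
    [0,0.003,0],
    [0,0,0]
  ],
  "turn": [
    [0,0,0],
    [0,0,0],
    [0,0,0],
    [0,0,0]
  ],
  "grip": [-1,-1,-1,-1]
}}

```text
clock: 5.75
ee_pos: [0.5718, -0.2012, 0.2048]
eef_rot: [0.705, -0.068, 0.073, -0.702]
ft_force: [0.4, 0.5, -3.8]
opening: 0.0498
```

Run:
```python
from h import *
plan(.5723,-.2012,.1974,78.5)
```

```text
pos [ 0.5718 -0.2012  0.2048] cur jaw 78.58 j [-0.53  0.57  1.37 -0.    1.19 -1.9 ] F [ 0.4  0.5 -3.8] t 5.75
dyaw -0.08 rows 1 turn/row [0.0037, 0.0014, 0.0069]
[[0.0004, 0.0074, 0.0002]]
```

Emit:
{"op": "arm_command", "data": {
  "linear": [
    [0,0.007,0],
    [0,0.005,0],
    [0,0,0]
  ],
  "turn": [
    [0.003,0.001,0.007],
    [0,0,0],
    [0,0,0]
  ],
  "grip": [-1,-1,-1]
}}

```text
clock: 6.05
ee_pos: [0.5728, -0.2015, 0.2043]
eef_rot: [0.705, -0.067, 0.073, -0.702]
ft_force: [-0.2, 0.2, -3.9]
opening: 0.0492
```

Run:
```python
from h import *
plan(.5723,-.2012,.1974,78.5)
```

```text
pos [ 0.5728 -0.2015  0.2043] cur jaw 78.59 j [-0.53  0.57  1.37 -0.    1.19 -1.9 ] F [-0.2  0.2 -3.9] t 6.05
dyaw -0.09 rows 1 turn/row [0.0045, 0.0016, 0.0092]
[[-0.0006, 0.0068, 0.0002]]
```

Emit:
{"op": "arm_command", "data": {
  "linear": [
    [0,0.006,0]
  ],
  "turn": [
    [0.004,0.001,0.009]
  ],
  "grip": [-1]
}}

```text
clock: 6.15
ee_pos: [0.5736, -0.2019, 0.2029]
eef_rot: [0.705, -0.069, 0.072, -0.703]
ft_force: [-19.4, 10.6, 62.0]
opening: 0.0497
```

Run:
```python
from h import *
plan(.5723,-.2012,.1974,78.5)
im=cams.capture("scene");cv2.imwrite("pics/scene4.png",im)
cv2.imwrite("pics/g5.png",cv2.resize(im[195:265,130:210],None,fx=9,fy=9,interpolation=cv2.INTER_CUBIC))
```

```text
pos [ 0.5736 -0.2019  0.2029] cur jaw 78.55 j [-0.53  0.58  1.37 -0.    1.19 -1.9 ] F [-19.4  10.6  62. ] t 6.15
dyaw -0.05 rows 1 turn/row [0.0024, 0.0009, 0.0049]
[[-0.0014, 0.0055, 0.0005]]
```

View pics/g5.png

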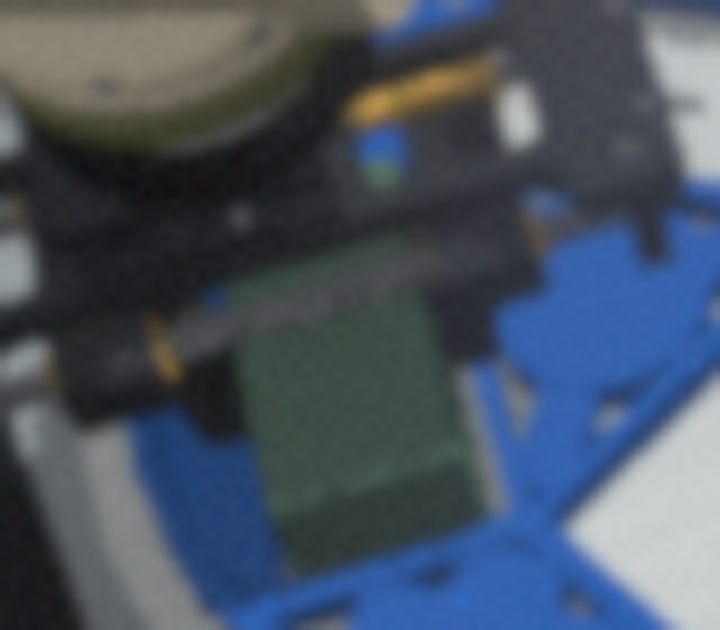

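Run:
```python
from h import *
f=lambda p:(np.array(p,float)+.5)/9-.5+[130,195]
a=np.radians(-11.5);x=np.array([np.cos(a),np.sin(a)]);y=np.array([-x[1],x[0]])
for z in(.151,.158,.165):
    E=ray("scene",f([(272,512),(462,446)]),z)
    m=E.mean(0); print(z,E.round(4),np.linalg.norm(E[0]-E[1]), "rel pocket end", ((m-[.5699,-.2012])@np.c_[x,y]).round(4))
E=ray("scene",f([(292,577),(488,512)]),.129);m=E.mean(0);print(((m-[.5699,-.2012])@np.c_[x,y]).round(4))
for b in (.115,.122,.129):
  for s in(-1,1):
    p=np.array([.5699,-.2012])+.05*x+.025*s*y
    print(b,s,((proj("scene",[*p,b+.036])-[130,195]+.5)*9-.5).round(0),((proj("scene",[*p,b])-[130,195]+.5)*9-.5).round(0))
```

```text
0.151 [[ 0.6062 -0.2344]
 [ 0.6144 -0.187 ]] 0.04814404020103083 rel pocket end [ 0.0414 -0.0012]
0.158 [[ 0.6098 -0.2342]
 [ 0.618  -0.1872]] 0.047674217099552746 rel pocket end [ 0.045  -0.0005]
0.165 [[ 0.6135 -0.234 ]
 [ 0.6215 -0.1875]] 0.047204393998074655 rel pocket end [0.0486 0.0002]
[ 0.0498 -0.0017]
0.115 -1 [279. 540.] [312. 596.]
0.115 1 [479. 476.] [504. 533.]
0.122 -1 [273. 528.] [306. 585.]
0.122 1 [474. 464.] [499. 523.]
0.129 -1 [266. 517.] [299. 574.]
0.129 1 [469. 452.] [494. 511.]
```

Emit:
{"op": "arm_command", "data": {
  "linear": [
    [0,-0.012,0],
    [0,-0.012,0],
    [0,0,0]
  ],
  "turn": [
    [0,0,0.005],
    [0,0,0],
    [0,0,0]
  ],
  "grip": [-1,-1,-1]
}}

```text
clock: 6.5
ee_pos: [0.5737, -0.202, 0.2266]
eef_rot: [0.704, -0.071, 0.07, -0.703]
ft_force: [-0.2, -1.0, -4.0]
opening: 0.0494
```

Run:
```python
from h import *
plan(.5723,-.2012,.1974,78.5)
im=cams.capture("scene");cv2.imwrite("pics/scene5.png",im)
cv2.imwrite("pics/g6.png",cv2.resize(im[195:265,130:210],None,fx=9,fy=9,interpolation=cv2.INTER_CUBIC))
```

```text
pos [ 0.5737 -0.202   0.2266] cur jaw 78.53 j [-0.53  0.56  1.34 -0.    1.25 -1.9 ] F [-0.2 -1.  -4. ] t 6.5
dyaw -0.03 rows 1 turn/row [0.0019, 0.0006, -0.0012]
[[-0.0015, 0.0292, 0.0006]]
```

View pics/g6.png

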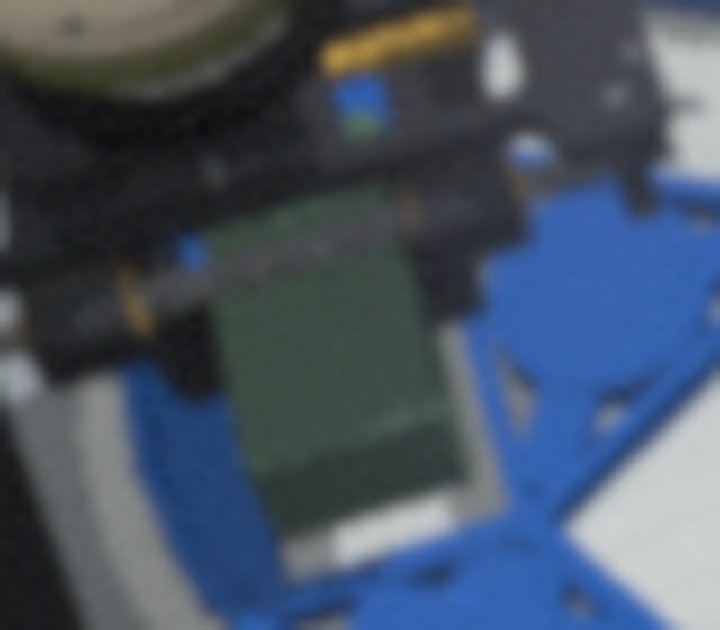

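```bash
cat > fit.py <<'E'
from h import *
from scipy.optimize import least_squares
def fit(obs,z0,a0,xy0):
    # obs: px of end-face corners [botL(-y),botR(+y),topL,topR], far end (+x)
    loc=np.array([[.05,-.025,0],[.05,.025,0],[.05,-.025,.036],[.05,.025,.036]])
    def f(p):
        R=Ro.from_euler('ZY',[p[3],p[4]]).as_matrix()
        # rotate about blank centre of height .018
        P=(loc-[0,0,.018])@R.T+[p[0],p[1],p[2]+.018]
        return np.r_[np.ravel([proj("scene",q) for q in P]-np.array(obs)), (p[2]-z0)/.003*1,(p[3]-np.radians(a0))/np.radians(1)]
    r=least_squares(f,[*xy0,z0,np.radians(a0),0])
    p=r.x; print("xyz",p[:3].round(4),"yaw",np.degrees(p[3]).round(2),"pitch(+=far end down)",np.degrees(p[4]).round(2),"res",r.fun.round(2)); return p
E
python3 - <<'E'
from fit import *
f=lambda p,s,o:(np.array(p,float)+.5)/s-.5+o
fit(f([(208,480),(425,418),(190,428),(407,352)],10,[140,205]),.144,-11.5,(.568,-.2))
fit(f([(227,522),(445,460),(207,468),(425,392)],10,[140,205]),.1358,-11.5,(.568,-.2))
fit(f([(292,577),(488,512),(272,512),(462,446)],9,[130,195]),.1225,-11.5,(.568,-.2))
fit(f([(280,535),(467,480),(252,475),(447,408)],9,[130,195]),.1445,-11.5,(.568,-.2))
E
```

```text
xyz [ 0.5621 -0.1996  0.1438] yaw -11.49 pitch(+=far end down) 4.88 res [ 0.6   0.19  0.67 -0.59 -1.11 -0.02 -0.1   0.38 -0.06  0.01]
xyz [ 0.5698 -0.1999  0.1357] yaw -11.52 pitch(+=far end down) 3.15 res [ 0.59  0.23  0.5  -0.57 -0.94 -0.04 -0.11  0.34 -0.05 -0.02]
xyz [ 0.5666 -0.2018  0.1224] yaw -11.4 pitch(+=far end down) -2.33 res [ 0.56 -0.24  0.29 -0.01 -1.03  0.04  0.22  0.19 -0.05  0.1 ]
xyz [ 0.5658 -0.2014  0.1441] yaw -11.53 pitch(+=far end down) -0.87 res [-0.2   0.28  1.01 -0.66 -1.    0.05  0.24  0.25 -0.13 -0.03]
```

Emit:
{"op": "arm_command", "data": {
  "linear": [
    [-0.004,0.006,0.001],
    [0,0.006,0],
    [0,0,0]
  ],
  "turn": [
    [0.002,0,0],
    [0,0,0],
    [0,0,0]
  ],
  "grip": [-1,-1,-1]
}}

```text
clock: 6.85
ee_pos: [0.5685, -0.1996, 0.209]
eef_rot: [-0.702, 0.073, -0.068, 0.705]
ft_force: [-0.2, 0.6, -3.1]
opening: 0.0494
```

Run:
```python
from h import *
plan(.5697,-.201,.1974,78.5)
```

```text
pos [ 0.5685 -0.1996  0.209 ] cur jaw 78.52 j [-0.53  0.57  1.37  0.    1.21 -1.9 ] F [-0.2  0.6 -3.1] t 6.85
dyaw -0.02 rows 1 turn/row [-0.0027, 0.0003, -0.0078]
[[0.0016, 0.0116, -0.0012]]
```

Emit:
{"op": "arm_command", "data": {
  "linear": [
    [0.001,0.004,-0.001]
  ],
  "turn": [
    [-0.002,0,-0.007]
  ],
  "grip": [-1]
}}

```text
clock: 6.95
ee_pos: [0.5693, -0.2007, 0.2046]
eef_rot: [-0.703, 0.071, -0.07, 0.704]
ft_force: [0.6, -0.5, -2.9]
opening: 0.0494
```

Emit:
{"op": "arm_command", "data": {
  "linear": [
    [0,0.004,0]
  ],
  "turn": [
    [0,0,0]
  ],
  "grip": [-1]
}}

```text
clock: 7.05
ee_pos: [0.57, -0.2011, 0.201]
eef_rot: [0.704, -0.07, 0.072, -0.704]
ft_force: [5.8, 0.5, 8.8]
opening: 0.0496
```

Emit:
{"op": "arm_command", "data": {
  "linear": [
    [0,0.003,0]
  ],
  "turn": [
    [0,0,0]
  ],
  "grip": [-1]
}}

```text
clock: 7.15
ee_pos: [0.5709, -0.2012, 0.1992]
eef_rot: [0.704, -0.069, 0.073, -0.703]
ft_force: [3.8, 0.8, 7.4]
opening: 0.0497
```

Run:
```python
from h import *
plan(.5697,-.201,.1974,78.5)
im=cams.capture("scene");cv2.imwrite("pics/scene6.png",im)
cv2.imwrite("pics/g7.png",cv2.resize(im[195:265,130:210],None,fx=9,fy=9,interpolation=cv2.INTER_CUBIC))
```

```text
pos [ 0.5709 -0.2012  0.1992] cur jaw 78.51 j [-0.53  0.58  1.38  0.    1.18 -1.9 ] F [3.8 0.8 7.4] t 7.15
dyaw -0.01 rows 1 turn/row [0.0004, 0.0002, 0.0064]
[[-0.0012, 0.0018, -0.0]]
```

View pics/g7.png

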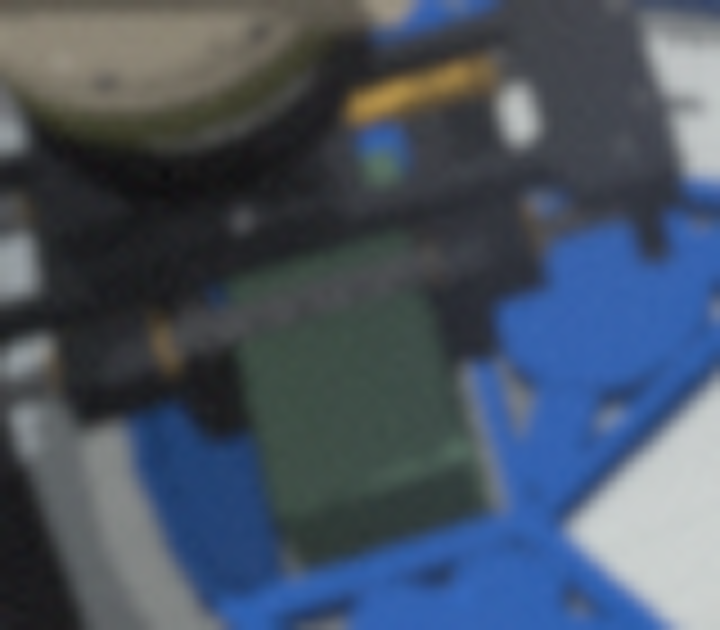

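Emit:
{"op": "arm_command", "data": {
  "linear": [
    [0,0.004,0]
  ],
  "turn": [
    [0,0,0.005]
  ],
  "grip": [-1]
}}

```text
clock: 7.3
ee_pos: [0.5721, -0.2015, 0.1968]
eef_rot: [0.704, -0.069, 0.073, -0.703]
ft_force: [4.6, 0.7, 7.7]
opening: 0.0495
```

Emit:
{"op": "arm_command", "data": {
  "linear": [
    [0,0.003,0]
  ],
  "turn": [
    [0,0,0.005]
  ],
  "grip": [-1]
}}

```text
clock: 7.4
ee_pos: [0.5729, -0.2015, 0.1955]
eef_rot: [0.704, -0.069, 0.072, -0.703]
ft_force: [-8.7, 4.4, 22.4]
opening: 0.0491
```

Emit:
{"op": "arm_command", "data": {
  "linear": [
    [0,-0.001,0],
    [0,0,0],
    [0,0,0]
  ],
  "turn": [
    [0,0,0],
    [0,0,0],
    [0,0,0]
  ],
  "grip": [0.6,0.6,0.6]
}}

```text
clock: 7.7
ee_pos: [0.5735, -0.2018, 0.1976]
eef_rot: [0.705, -0.068, 0.073, -0.702]
ft_force: [0.3, 0.4, 0.1]
opening: 0.0699
```

Emit:
{"op": "arm_command", "data": {
  "linear": [
    [0,-0.02,0],
    [0,-0.04,0],
    [0,-0.04,0],
    [0,0,0]
  ],
  "turn": [
    [0,0,0],
    [0,0,0],
    [0,0,0],
    [0,0,0]
  ],
  "grip": [0.6,0.6,0.6,0.6]
}}

```text
clock: 8.1
ee_pos: [0.5724, -0.2015, 0.2995]
eef_rot: [0.704, -0.069, 0.073, -0.703]
ft_force: [0.8, -0.3, 1.0]
opening: 0.0708
```

Run:
```python
from h import *
plan(.617,.324,.25,77.1)
```

```text
pos [ 0.5724 -0.2015  0.2995] cur jaw 78.5 j [-0.53  0.5   1.24 -0.    1.4  -1.9 ] F [ 0.8 -0.3  1. ] t 8.1
dyaw -1.4 rows 12 turn/row [0.0002, 0.002, 0.0004]
[[-0.0051, 0.004, 0.0437], [-0.0052, 0.004, 0.0437], [-0.0053, 0.004, 0.0436], [-0.0054, 0.004, 0.0436], [-0.0055, 0.0041, 0.0436], [-0.0055, 0.0041, 0.0436], [-0.0056, 0.0041, 0.0436], [-0.0057, 0.0041, 0.0436], [-0.0058, 0.0041, 0.0436], [-0.0059, 0.0041, 0.0436], [-0.006, 0.0041, 0.0435], [-0.0061, 0.0041, 0.0435]]
```

Move to blank_a; on the way the top view will show the seated blank.

Emit:
{"op": "arm_command", "data": {
  "linear": [
    [-0.005,0,0.043],
    [-0.005,0,0.043],
    [-0.005,0.004,0.043],
    [-0.005,0.004,0.043],
    [-0.005,0.004,0.043]
  ],
  "turn": [
    [0,0.002,0],
    [0,0.002,0],
    [0,0.002,0],
    [0,0.002,0],
    [0,0.002,0]
  ],
  "grip": [0.6,0.6,0.6,0.6,0.6]
}}

```text
clock: 8.6
ee_pos: [0.5921, 0.0157, 0.284]
eef_rot: [0.704, -0.076, 0.079, -0.702]
ft_force: [0.3, -0.7, 0.6]
opening: 0.0707
```

Emit:
{"op": "arm_command", "data": {
  "linear": [
    [-0.006,0.004,0.043],
    [-0.006,0.004,0.043],
    [-0.006,0.004,0.043],
    [-0.006,0.004,0.043],
    [-0.006,0.004,0.043]
  ],
  "turn": [
    [0,0.002,0],
    [0,0.002,0],
    [0,0.002,0],
    [0,0.002,0],
    [0,0.002,0]
  ],
  "grip": [0.6,0.6,0.6,0.6,0.6]
}}

```text
clock: 9.1
ee_pos: [0.6097, 0.2407, 0.258]
eef_rot: [0.704, -0.081, 0.082, -0.701]
ft_force: [0.9, -1.4, 0.4]
opening: 0.0705
```

Run:
```python
from h import *
plan(.617,.324,.16,77.1)
n="top"
big=[]
for n in("top","scene"):
    im=cams.capture(n);cv2.imwrite(f"pics/{n}7.png",im)
    up=cv2.resize(im,None,fx=4,fy=4,interpolation=cv2.INTER_CUBIC); hsv=cv2.cvtColor(up,cv2.COLOR_BGR2HSV)
    (u,v)={"top":(350,178),"scene":(170,236)}[n]
    big.append(cv2.resize(im[v-55:v+55,u-60:u+60],None,fx=3.3,fy=3.3,interpolation=cv2.INTER_CUBIC))
    ref=np.median(up[v*4-10:v*4+10,u*4-10:u*4+10].reshape(-1,3),0)
    m=(np.abs(up.astype(int)-ref).max(2)<20).astype(np.uint8);m=cv2.morphologyEx(m,cv2.MORPH_OPEN,np.ones((7,7)))
    l,lab,_,_=cv2.connectedComponentsWithStats(m);i=lab[v*4,u*4];print(ref,i)
    cs,_=cv2.findContours((lab==i).astype(np.uint8),cv2.RETR_EXTERNAL,cv2.CHAIN_APPROX_NONE)
    c=max(cs,key=cv2.contourArea)[:,0]
    print(n,np.round(rect(ray(n,(c+.5)/4-.5,.151)),4))
cv2.imwrite("pics/g8.png",np.hstack(big))
```

```text
pos [0.6097 0.2407 0.258 ] cur jaw 76.72 j [ 0.2   0.64  1.12 -0.    1.39 -1.14] F [ 0.9 -1.4  0.4] t 9.1
dyaw 0.38 rows 3 turn/row [0.0015, -0.0022, 0.0004]
[[-0.004, 0.0326, 0.0277], [-0.004, 0.0326, 0.0277], [-0.0039, 0.0326, 0.0276]]
[68. 81. 61.] 51
top [  0.5577  -0.1985   0.083    0.0476 -11.4297]
[107. 122.  96.] 56
scene [  0.5739  -0.1986   0.094    0.0529 -11.6819]
```

View pics/g8.png

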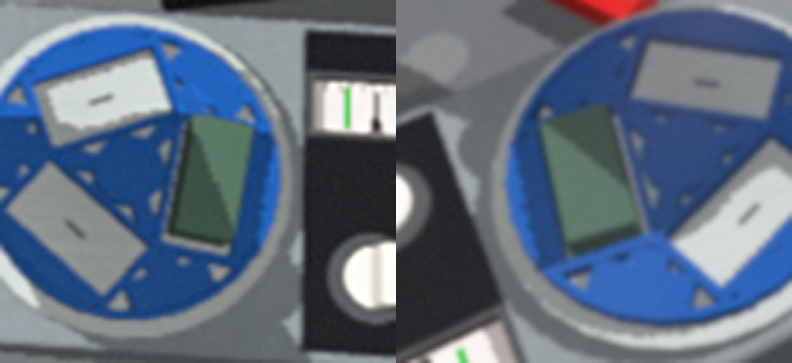

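Emit:
{"op": "arm_command", "data": {
  "linear": [
    [-0.004,0.032,0.028],
    [-0.004,0.032,0.028],
    [-0.004,0.032,0.026],
    [0,0,0]
  ],
  "turn": [
    [0.0015,-0.002,0],
    [0.0015,-0.002,0],
    [0.0015,-0.002,0],
    [0,0,0]
  ],
  "grip": [0.7,0.7,0.7,0.7]
}}

```text
clock: 9.6
ee_pos: [0.6156, 0.3275, 0.1548]
eef_rot: [0.703, -0.078, 0.078, -0.702]
ft_force: [-0.1, -0.9, -0.5]
opening: 0.0749
```

Run:
```python
from h import *
plan(.618,.324,.082,77.1)
im=cams.capture("scene");cv2.imwrite("pics/scene8.png",im)
cv2.imwrite("pics/g9.png",cv2.resize(im[140:220,300:400],None,fx=6,fy=6,interpolation=cv2.INTER_CUBIC))
```

```text
pos [0.6156 0.3275 0.1548] cur jaw 77.36 j [ 0.32  0.82  1.06 -0.    1.26 -1.03] F [-0.1 -0.9 -0.5] t 9.6
dyaw -0.26 rows 2 turn/row [0.0006, 0.0023, -0.0003]
[[0.0016, 0.0364, -0.0014], [0.0016, 0.0364, -0.0014]]
```

View pics/g9.png

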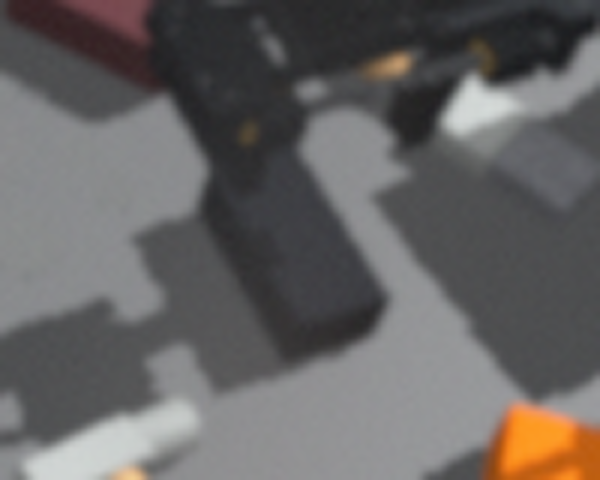

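Emit:
{"op": "arm_command", "data": {
  "linear": [
    [0.0015,0.036,-0.0015],
    [0.0015,0.036,-0.0015],
    [0,0,0]
  ],
  "turn": [
    [0,0.002,0],
    [0,0.002,0],
    [0,0,0]
  ],
  "grip": [0.7,0.7,0.7]
}}

```text
clock: 9.95
ee_pos: [0.6222, 0.3193, 0.0893]
eef_rot: [-0.702, 0.077, -0.084, 0.703]
ft_force: [-0.0, -0.6, 0.3]
opening: 0.0751
```

Run:
```python
from h import *
plan(.618,.324,.082,77.1)
```

```text
pos [0.6222 0.3193 0.0893] cur jaw 76.92 j [ 0.31  0.9   1.11 -0.    1.13 -1.03] F [-0.  -0.6  0.3] t 9.95
dyaw 0.18 rows 1 turn/row [-0.0035, -0.0031, 0.0106]
[[-0.0052, 0.0073, 0.0036]]
```

Emit:
{"op": "arm_command", "data": {
  "linear": [
    [-0.005,0.007,0.004],
    [0,0,0],
    [0,0,0]
  ],
  "turn": [
    [-0.003,-0.003,0.01],
    [0,0,0],
    [0,0,0]
  ],
  "grip": [0.7,0.7,0.7]
}}

```text
clock: 10.25
ee_pos: [0.6205, 0.3233, 0.0887]
eef_rot: [-0.701, 0.078, -0.083, 0.704]
ft_force: [0.3, 0.3, 0.0]
opening: 0.0747
```

Run:
```python
from h import *
plan(.618,.324,.082,77.1)
```

```text
pos [0.6205 0.3233 0.0887] cur jaw 76.99 j [ 0.31  0.9   1.1   0.    1.13 -1.03] F [0.3 0.3 0. ] t 10.25
dyaw 0.11 rows 1 turn/row [-0.0042, -0.0019, 0.0069]
[[-0.0027, 0.0066, 0.0]]
```

Emit:
{"op": "arm_command", "data": {
  "linear": [
    [-0.003,0.01,0],
    [0,0,0],
    [0,0,0]
  ],
  "turn": [
    [-0.004,-0.002,0.007],
    [0,0,0],
    [0,0,0]
  ],
  "grip": [0.7,0.7,0.7]
}}

```text
clock: 10.55
ee_pos: [0.6182, 0.3245, 0.0809]
eef_rot: [-0.702, 0.078, -0.08, 0.703]
ft_force: [-0.1, -0.6, 0.6]
opening: 0.0748
```

Run:
```python
from h import *
plan(.618,.324,.082,77.1)
```

```text
pos [0.6182 0.3245 0.0809] cur jaw 77.14 j [ 0.32  0.91  1.11  0.    1.12 -1.03] F [-0.1 -0.6  0.6] t 10.55
dyaw -0.04 rows 1 turn/row [-0.002, 0.0006, 0.003]
[[-0.0001, -0.0011, -0.0005]]
```

Emit:
{"op": "arm_command", "data": {
  "linear": [
    [0,0,0],
    [0,0,0],
    [0,0,0],
    [0,0,0],
    [0,0,0]
  ],
  "turn": [
    [0,0,0],
    [0,0,0],
    [0,0,0],
    [0,0,0],
    [0,0,0]
  ],
  "grip": [-1,-1,-1,-1,-1],
  "force": 55
}}

```text
clock: 11.05
ee_pos: [0.6183, 0.3247, 0.0812]
eef_rot: [-0.702, 0.078, -0.08, 0.703]
ft_force: [0.4, -0.5, -0.2]
opening: 0.0493
```

Emit:
{"op": "arm_command", "data": {
  "linear": [
    [0,-0.02,0],
    [0,-0.04,0],
    [0,-0.045,0],
    [0,-0.045,0],
    [0,-0.035,0]
  ],
  "turn": [
    [0,0,0],
    [0,0,0],
    [0,0,0],
    [0,0,0],
    [0,0,0]
  ],
  "grip": [-1,-1,-1,-1,-1]
}}

```text
clock: 11.55
ee_pos: [0.6157, 0.3234, 0.262]
eef_rot: [0.705, -0.085, 0.074, -0.7]
ft_force: [0.3, 0.4, -3.5]
opening: 0.0499
```

Run:
```python
from h import *
plan(.642,-.116,.27,18.4)
```

```text
pos [0.6157 0.3234 0.262 ] cur jaw 77.13 j [ 0.32  0.74  0.93 -0.    1.49 -1.03] F [ 0.3  0.4 -3.5] t 11.55
dyaw -58.73 rows 10 turn/row [0.0015, 0.1025, -0.0009]
[[0.0123, -0.0006, -0.0423], [0.0166, -0.0007, -0.0408], [0.0207, -0.0007, -0.0389], [0.0246, -0.0007, -0.0365], [0.0282, -0.0008, -0.0338], [0.0315, -0.0008, -0.0308], [0.0345, -0.0008, -0.0274], [0.0371, -0.0008, -0.0237], [0.0393, -0.0008, -0.0198], [0.0411, -0.0008, -0.0157]]
```

Emit:
{"op": "arm_command", "data": {
  "linear": [
    [0.012,-0.001,-0.042],
    [0.017,-0.001,-0.041],
    [0.021,-0.001,-0.039],
    [0.025,-0.001,-0.036],
    [0.028,-0.001,-0.034]
  ],
  "turn": [
    [0.001,0.1,0],
    [0.001,0.1,0],
    [0.001,0.1,0],
    [0.001,0.1,0],
    [0.001,0.1,0]
  ],
  "grip": [-1,-1,-1,-1,-1]
}}

```text
clock: 12.05
ee_pos: [0.629, 0.1022, 0.2711]
eef_rot: [0.66, -0.256, 0.251, -0.66]
ft_force: [0.6, 0.7, -3.4]
opening: 0.0499
```

Run:
```python
from h import *
plan(.642,-.116,.27,18.4)
```

```text
pos [0.629  0.1022 0.2711] cur jaw 47.97 j [-0.02  0.59  1.16  0.    1.4  -0.86] F [ 0.6  0.7 -3.4] t 12.05
dyaw -29.57 rows 5 turn/row [0.0011, 0.1032, -0.0012]
[[0.0312, 0.0001, -0.0307], [0.0341, 0.0001, -0.0273], [0.0368, 0.0001, -0.0236], [0.039, 0.0002, -0.0197], [0.0408, 0.0002, -0.0156]]
```

Emit:
{"op": "arm_command", "data": {
  "linear": [
    [0.031,0,-0.031],
    [0.034,0,-0.027],
    [0.037,0,-0.024],
    [0.036,0,-0.018],
    [0.03,0,-0.011]
  ],
  "turn": [
    [0.001,0.103,0],
    [0.001,0.103,0],
    [0.001,0.103,0],
    [0.001,0.103,0],
    [0.001,0.09,0]
  ],
  "grip": [-1,-1,-1,-1,-1]
}}

```text
clock: 12.55
ee_pos: [0.6375, -0.1112, 0.2674]
eef_rot: [0.572, -0.421, 0.412, -0.571]
ft_force: [0.3, 0.3, -3.6]
opening: 0.0494
```

Emit:
{"op": "arm_command", "data": {
  "linear": [
    [0,0,0],
    [0,0,0]
  ],
  "turn": [
    [0,0,0],
    [0,0,0]
  ],
  "grip": [-1,-1]
}}

```text
clock: 12.75
ee_pos: [0.6368, -0.1155, 0.2656]
eef_rot: [0.571, -0.423, 0.413, -0.569]
ft_force: [-0.1, 0.9, -3.9]
opening: 0.0492
```

Run:
```python
from h import *
plan(.642,-.116,.235,18.4)
```

```text
pos [ 0.6368 -0.1155  0.2656] cur jaw 17.45 j [-0.36  0.62  1.13  0.    1.41 -0.67] F [-0.1  0.9 -3.9] t 12.75
dyaw 0.95 rows 1 turn/row [0.0108, -0.0167, -0.0099]
[[0.0023, 0.0306, 0.0051]]
```

Emit:
{"op": "arm_command", "data": {
  "linear": [
    [0.001,0.015,0.003],
    [0.001,0.013,0.002],
    [0,0,0]
  ],
  "turn": [
    [0.005,-0.009,-0.005],
    [0.005,-0.008,-0.005],
    [0,0,0]
  ],
  "grip": [-1,-1,-1]
}}

```text
clock: 13.05
ee_pos: [0.6418, -0.1127, 0.2362]
eef_rot: [0.575, -0.412, 0.411, -0.575]
ft_force: [-0.2, -0.2, -3.6]
opening: 0.0495
```

Run:
```python
from h import *
plan(.642,-.116,.22,18.4)
big=[]
for n,c in(("scene",(215,240)),("top",(320,155))):
    im=cams.capture(n);cv2.imwrite(f"pics/{n}9.png",im)
    big.append(cv2.resize(im[c[1]-45:c[1]+45,c[0]-45:c[0]+45],None,fx=4.4,fy=4.4,interpolation=cv2.INTER_CUBIC))
cv2.imwrite("pics/g10.png",np.hstack(big))
```

```text
pos [ 0.6418 -0.1127  0.2362] cur jaw 18.77 j [-0.35  0.65  1.16 -0.    1.34 -0.68] F [-0.2 -0.2 -3.6] t 13.05
dyaw -0.37 rows 1 turn/row [0.0017, 0.0064, -0.0011]
[[0.0032, 0.0162, -0.0009]]
```

View pics/g10.png

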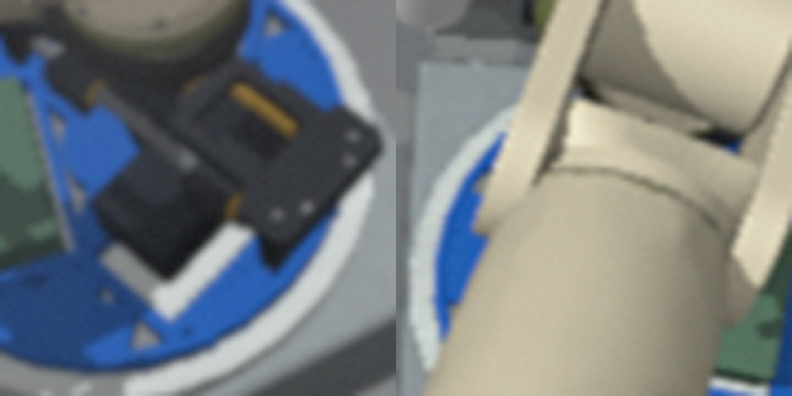

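Emit:
{"op": "arm_command", "data": {
  "linear": [
    [0.003,0.009,-0.001],
    [0,0.008,0],
    [0,0,0]
  ],
  "turn": [
    [0.002,0.006,0],
    [0,0,0],
    [0,0,0]
  ],
  "grip": [-1,-1,-1]
}}

```text
clock: 13.45
ee_pos: [0.6425, -0.1155, 0.2214]
eef_rot: [-0.573, 0.412, -0.415, 0.574]
ft_force: [-0.0, 0.0, -3.4]
opening: 0.0494
```

Run:
```python
from h import *
plan(.642,-.116,.21,18.4)
im=cams.capture("scene");cv2.imwrite("pics/scene10.png",im)
cv2.imwrite("pics/g11.png",cv2.resize(im[215:275,175:245],None,fx=10,fy=10,interpolation=cv2.INTER_CUBIC))
```

```text
pos [ 0.6425 -0.1155  0.2214] cur jaw 18.44 j [-0.36  0.66  1.18  0.    1.3  -0.68] F [-0.   0.  -3.4] t 13.45
dyaw -0.04 rows 1 turn/row [-0.0041, 0.0007, 0.0017]
[[0.0003, 0.0114, -0.0007]]
```

View pics/g11.png

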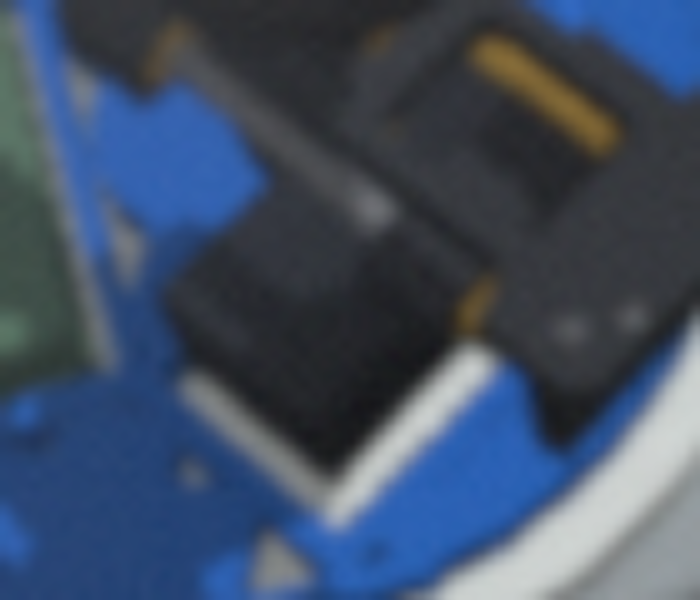

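Run:
```python
from h import *
f=lambda p:(np.array(p,float)+.5)/10-.5+[175,215]
a=np.radians(-71.6);x=np.array([np.cos(a),np.sin(a)]);y=np.array([-x[1],x[0]])
b=ray("scene",f((328,478)),.1402)[0]; p=ray("scene",f((330,528)),.129)[0]; c=np.array([.6453,-.1166])
print((b-c)@np.c_[x,y],(p-c)@np.c_[x,y],b,p)
```

```text
[0.04697075 0.02009403] [0.05269039 0.02452983] [ 0.67919301 -0.15482675] [ 0.68520744 -0.15885383]
```

Emit:
{"op": "arm_command", "data": {
  "linear": [
    [0.001,0.006,-0.001],
    [0,0.006,0]
  ],
  "turn": [
    [-0.004,0,0.001],
    [0,0,0]
  ],
  "grip": [-1,-1]
}}

```text
clock: 13.7
ee_pos: [0.6423, -0.1171, 0.2104]
eef_rot: [-0.574, 0.412, -0.415, 0.574]
ft_force: [-0.3, -0.4, -3.9]
opening: 0.0494
```

Run:
```python
from h import *
plan(.6415,-.1165,.206,18.4)
```

```text
pos [ 0.6423 -0.1171  0.2104] cur jaw 18.44 j [-0.36  0.67  1.19 -0.    1.28 -0.68] F [-0.3 -0.4 -3.9] t 13.7
dyaw -0.04 rows 1 turn/row [-0.002, 0.0006, 0.0025]
[[-0.0008, 0.0044, -0.0006]]
```

Bottom near 129 mm (rim), no contact. Lower in force-checked steps.

Emit:
{"op": "arm_command", "data": {
  "linear": [
    [-0.0005,0.004,-0.0005]
  ],
  "turn": [
    [-0.002,0,0.002]
  ],
  "grip": [-1]
}}

```text
clock: 13.8
ee_pos: [0.6416, -0.1168, 0.2057]
eef_rot: [0.574, -0.414, 0.413, -0.573]
ft_force: [-0.8, -0.8, -3.1]
opening: 0.0497
```

Emit:
{"op": "arm_command", "data": {
  "linear": [
    [0,0.004,0]
  ],
  "turn": [
    [0,0,0]
  ],
  "grip": [-1]
}}

```text
clock: 13.9
ee_pos: [0.6415, -0.1168, 0.2012]
eef_rot: [0.574, -0.414, 0.413, -0.573]
ft_force: [-0.7, -0.6, -3.4]
opening: 0.0496
```

Emit:
{"op": "arm_command", "data": {
  "linear": [
    [0,0.003,0]
  ],
  "turn": [
    [0,0,0]
  ],
  "grip": [-1]
}}

```text
clock: 14.0
ee_pos: [0.6414, -0.1168, 0.1977]
eef_rot: [0.574, -0.414, 0.413, -0.573]
ft_force: [-0.4, -0.2, -3.2]
opening: 0.0496
```

Emit:
{"op": "arm_command", "data": {
  "linear": [
    [0,0.003,0]
  ],
  "turn": [
    [0,0,0]
  ],
  "grip": [-1]
}}

```text
clock: 14.1
ee_pos: [0.6414, -0.1168, 0.1962]
eef_rot: [0.574, -0.414, 0.413, -0.573]
ft_force: [-13.1, 2.4, 24.4]
opening: 0.0496
```

On the floor at exactly the expected height. Release and lift.

Emit:
{"op": "arm_command", "data": {
  "linear": [
    [0,0,0],
    [0,0,0],
    [0,0,0]
  ],
  "turn": [
    [0,0,0],
    [0,0,0],
    [0,0,0]
  ],
  "grip": [0.6,0.6,0.6]
}}

```text
clock: 14.4
ee_pos: [0.6421, -0.117, 0.1981]
eef_rot: [-0.573, 0.412, -0.415, 0.574]
ft_force: [0.1, -1.0, -0.1]
opening: 0.0697
```

Emit:
{"op": "arm_command", "data": {
  "linear": [
    [0,-0.02,0],
    [0,-0.04,0],
    [0,-0.04,0],
    [0,0,0]
  ],
  "turn": [
    [0,0,0],
    [0,0,0],
    [0,0,0],
    [0,0,0]
  ],
  "grip": [0.6,0.6,0.6,0.6]
}}

```text
clock: 14.8
ee_pos: [0.6418, -0.1169, 0.3009]
eef_rot: [-0.574, 0.412, -0.414, 0.574]
ft_force: [0.6, 0.2, -0.4]
opening: 0.0705
```

Run:
```python
from h import *
plan(.4455,.3455,.22,112.8)
```

```text
pos [ 0.6418 -0.1169  0.3009] cur jaw 18.43 j [-0.36  0.6   1.06 -0.    1.47 -0.68] F [ 0.6  0.2 -0.4] t 14.8
dyaw -85.63 rows 12 turn/row [-0.0003, 0.1246, 0.0]
[[-0.0417, 0.0066, -0.0033], [-0.041, 0.0067, -0.0085], [-0.0396, 0.0067, -0.0135], [-0.0376, 0.0067, -0.0183], [-0.0351, 0.0067, -0.0229], [-0.032, 0.0067, -0.0271], [-0.0283, 0.0067, -0.0308], [-0.0243, 0.0067, -0.0341], [-0.0199, 0.0067, -0.0368], [-0.0151, 0.0067, -0.039], [-0.0102, 0.0067, -0.0406], [-0.0051, 0.0067, -0.0416]]
```

Emit:
{"op": "arm_command", "data": {
  "linear": [
    [-0.042,0,-0.003],
    [-0.041,0,-0.008],
    [-0.04,0.005,-0.013],
    [-0.038,0.007,-0.018],
    [-0.035,0.007,-0.023]
  ],
  "turn": [
    [0,0.125,0],
    [0,0.125,0],
    [0,0.125,0],
    [0,0.125,0],
    [0,0.125,0]
  ],
  "grip": [0.7,0.7,0.7,0.7,0.7]
}}

```text
clock: 15.3
ee_pos: [0.5617, 0.0792, 0.2787]
eef_rot: [0.409, -0.574, 0.578, -0.411]
ft_force: [0.6, -0.7, 0.2]
opening: 0.0748
```

Emit:
{"op": "arm_command", "data": {
  "linear": [
    [-0.032,0.007,-0.027],
    [-0.028,0.007,-0.031],
    [-0.024,0.007,-0.034],
    [-0.02,0.007,-0.037],
    [-0.015,0.007,-0.039]
  ],
  "turn": [
    [0,0.125,0],
    [0,0.125,0],
    [0,0.125,0],
    [0,0.125,0],
    [0,0.125,0]
  ],
  "grip": [0.7,0.7,0.7,0.7,0.7]
}}

```text
clock: 15.8
ee_pos: [0.4832, 0.2821, 0.2391]
eef_rot: [0.203, -0.676, 0.678, -0.205]
ft_force: [0.9, 0.3, -0.1]
opening: 0.0746
```

Run:
```python
from h import *
plan(.4455,.3455,.16,112.8)
```

```text
pos [0.4832 0.2821 0.2391] cur jaw -56.5 j [ 0.32  0.44  1.48 -0.    1.21  1.31] F [ 0.9  0.3 -0.1] t 15.8
dyaw -10.7 rows 3 turn/row [-0.0013, 0.0622, -0.0007]
[[-0.0011, 0.0263, -0.0247], [0.0004, 0.0263, -0.0246], [0.0019, 0.0263, -0.0245]]
```

Emit:
{"op": "arm_command", "data": {
  "linear": [
    [-0.001,0.026,-0.025],
    [0,0.026,-0.025],
    [0.002,0.024,-0.023],
    [0,0,0]
  ],
  "turn": [
    [0,0.062,0],
    [0,0.062,0],
    [0,0.06,0],
    [0,0,0]
  ],
  "grip": [0.7,0.7,0.7,0.7]
}}

```text
clock: 16.2
ee_pos: [0.4412, 0.3511, 0.1576]
eef_rot: [0.138, -0.692, 0.694, -0.14]
ft_force: [0.5, -0.3, 0.0]
opening: 0.075
```

Run:
```python
from h import *
plan(.4455,.3455,.081,112.8)
big=[]
for n,c in(("scene",(310,140)),("top",(325,180))):
    im=cams.capture(n);cv2.imwrite(f"pics/{n}11.png",im)
    big.append(cv2.resize(im[c[1]-50:c[1]+50,c[0]-55:c[0]+55],None,fx=3.6,fy=3.6,interpolation=cv2.INTER_CUBIC))
cv2.imwrite("pics/g12.png",np.hstack(big))
```

```text
pos [0.4412 0.3511 0.1576] cur jaw -67.33 j [ 0.47  0.55  1.55 -0.    1.04  1.64] F [ 0.5 -0.3  0. ] t 16.2
dyaw 0.13 rows 2 turn/row [-0.0017, -0.0011, -0.0007]
[[-0.0009, 0.0383, 0.0033], [-0.0009, 0.0383, 0.0033]]
```

View pics/g12.png

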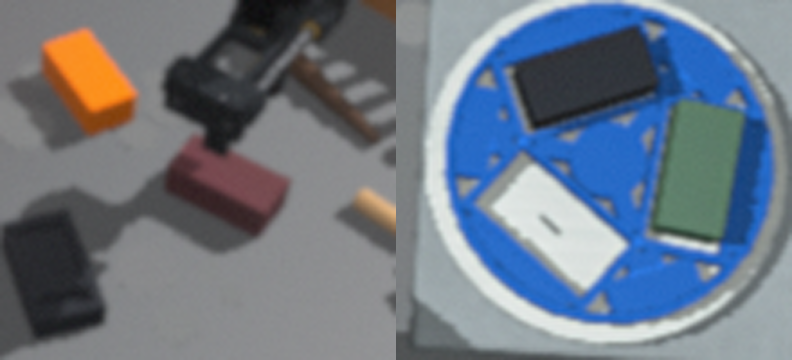

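Emit:
{"op": "arm_command", "data": {
  "linear": [
    [-0.001,0.038,0.003],
    [-0.001,0.038,0.003],
    [0,0,0]
  ],
  "turn": [
    [-0.002,-0.001,0],
    [-0.002,-0.001,0],
    [0,0,0]
  ],
  "grip": [0.7,0.7,0.7]
}}

```text
clock: 16.6
ee_pos: [0.4533, 0.3435, 0.088]
eef_rot: [-0.134, 0.694, -0.692, 0.146]
ft_force: [0.6, 0.4, -0.0]
opening: 0.0747
```

Run:
```python
from h import *
plan(.4455,.3455,.081,112.8)
```

```text
pos [0.4533 0.3435 0.088 ] cur jaw -67.16 j [ 0.44  0.65  1.59 -0.    0.88  1.62] F [ 0.6  0.4 -0. ] t 16.6
dyaw -0.04 rows 1 turn/row [0.0004, 0.0007, -0.0174]
[[0.0066, 0.0069, -0.0049]]
```

Emit:
{"op": "arm_command", "data": {
  "linear": [
    [0.007,0.008,-0.005],
    [0,0,0],
    [0,0,0]
  ],
  "turn": [
    [0,0,-0.017],
    [0,0,0],
    [0,0,0]
  ],
  "grip": [0.7,0.7,0.7]
}}

```text
clock: 16.9
ee_pos: [0.4473, 0.3453, 0.0846]
eef_rot: [-0.138, 0.694, -0.693, 0.142]
ft_force: [0.4, -0.1, 0.0]
opening: 0.0752
```

Run:
```python
from h import *
plan(.4455,.3455,.081,112.8)
```

```text
pos [0.4473 0.3453 0.0846] cur jaw -67.21 j [0.45 0.66 1.6  0.   0.88 1.62] F [ 0.4 -0.1  0. ] t 16.9
dyaw 0.01 rows 1 turn/row [0.0005, -0.0002, -0.006]
[[0.0016, 0.0036, -0.0009]]
```

Emit:
{"op": "arm_command", "data": {
  "linear": [
    [0.002,0.006,-0.001],
    [0,0,0],
    [0,0,0]
  ],
  "turn": [
    [0,0,-0.006],
    [0,0,0],
    [0,0,0]
  ],
  "grip": [0.7,0.7,0.7]
}}

```text
clock: 17.2
ee_pos: [0.4457, 0.3461, 0.0808]
eef_rot: [-0.139, 0.694, -0.693, 0.141]
ft_force: [0.0, 0.8, 1.1]
opening: 0.0749
```

Run:
```python
from h import *
plan(.4455,.3455,.081,112.8)
```

```text
pos [0.4457 0.3461 0.0808] cur jaw -67.17 j [0.45 0.66 1.6  0.   0.88 1.62] F [0.  0.8 1.1] t 17.2
dyaw -0.03 rows 1 turn/row [0.0007, 0.0005, -0.0039]
[[0.0004, -0.0002, 0.0004]]
```

Emit:
{"op": "arm_command", "data": {
  "linear": [
    [0,0,0],
    [0,0,0],
    [0,0,0],
    [0,0,0],
    [0,0,0]
  ],
  "turn": [
    [0,0,0],
    [0,0,0],
    [0,0,0],
    [0,0,0],
    [0,0,0]
  ],
  "grip": [-1,-1,-1,-1,-1],
  "force": 55
}}

```text
clock: 17.7
ee_pos: [0.4459, 0.3462, 0.0811]
eef_rot: [-0.139, 0.694, -0.693, 0.141]
ft_force: [-1.4, -0.1, -1.1]
opening: 0.0495
```

Emit:
{"op": "arm_command", "data": {
  "linear": [
    [0,-0.02,0],
    [0,-0.04,0],
    [0,-0.045,0],
    [0,-0.045,0],
    [0,-0.035,0]
  ],
  "turn": [
    [0,0,0],
    [0,0,0],
    [0,0,0],
    [0,0,0],
    [0,0,0]
  ],
  "grip": [-1,-1,-1,-1,-1]
}}

```text
clock: 18.2
ee_pos: [0.4429, 0.3445, 0.2646]
eef_rot: [0.145, -0.692, 0.694, -0.135]
ft_force: [0.6, -0.5, -3.1]
opening: 0.0497
```

Run:
```python
from h import *
plan(.5306,-.0927,.27,138.5)
```

```text
pos [0.4429 0.3445 0.2646] cur jaw -67.18 j [0.45 0.43 1.44 0.   1.29 1.62] F [ 0.6 -0.5 -3.1] t 18.2
dyaw 25.68 rows 10 turn/row [0.0003, -0.0448, 0.0014]
[[0.0089, -0.0004, 0.0437], [0.0108, -0.0004, 0.0433], [0.0128, -0.0004, 0.0427], [0.0147, -0.0004, 0.0421], [0.0165, -0.0004, 0.0414], [0.0184, -0.0004, 0.0406], [0.0202, -0.0005, 0.0398], [0.0219, -0.0005, 0.0388], [0.0236, -0.0005, 0.0378], [0.0253, -0.0005, 0.0367]]
```

Emit:
{"op": "arm_command", "data": {
  "linear": [
    [0.009,0,0.044],
    [0.011,0,0.043],
    [0.013,0,0.043],
    [0.015,0,0.042],
    [0.017,0,0.041]
  ],
  "turn": [
    [0,-0.045,0.001],
    [0,-0.045,0.001],
    [0,-0.045,0.001],
    [0,-0.045,0.001],
    [0,-0.045,0.001]
  ],
  "grip": [-1,-1,-1,-1,-1]
}}

```text
clock: 18.7
ee_pos: [0.4864, 0.1233, 0.2684]
eef_rot: [-0.223, 0.672, -0.67, 0.222]
ft_force: [0.9, -0.4, -3.3]
opening: 0.0491
```

Emit:
{"op": "arm_command", "data": {
  "linear": [
    [0.018,0,0.04],
    [0.02,0,0.04],
    [0.021,0,0.038],
    [0.021,0,0.034],
    [0.014,0,0.022]
  ],
  "turn": [
    [0,-0.045,0.001],
    [0,-0.045,0.001],
    [0,-0.045,0.001],
    [0,-0.045,0],
    [0,-0.03,0]
  ],
  "grip": [-1,-1,-1,-1,-1]
}}

```text
clock: 19.2
ee_pos: [0.5305, -0.0795, 0.2653]
eef_rot: [-0.295, 0.645, -0.641, 0.293]
ft_force: [0.5, -0.5, -3.3]
opening: 0.0497
```

Emit:
{"op": "arm_command", "data": {
  "linear": [
    [0,0,0],
    [0,0,0]
  ],
  "turn": [
    [0,0,0],
    [0,0,0]
  ],
  "grip": [-1,-1]
}}

```text
clock: 19.4
ee_pos: [0.5303, -0.0824, 0.2637]
eef_rot: [-0.294, 0.647, -0.641, 0.291]
ft_force: [-0.7, 0.0, -4.3]
opening: 0.0495
```

Run:
```python
from h import *
plan(.5306,-.0927,.232,138.5)
```

```text
pos [ 0.5303 -0.0824  0.2637] cur jaw -41.09 j [-0.37  0.37  1.52  0.    1.26  0.34] F [-0.7  0.  -4.3] t 19.4
dyaw -0.41 rows 1 turn/row [0.0095, 0.0071, 0.0011]
[[0.0075, 0.0317, 0.0073]]
```

Emit:
{"op": "arm_command", "data": {
  "linear": [
    [0.004,0.016,0.004],
    [0.004,0.016,0.004],
    [0,0,0]
  ],
  "turn": [
    [0.005,0.004,0],
    [0.004,0.003,0],
    [0,0,0]
  ],
  "grip": [-1,-1,-1]
}}

```text
clock: 19.7
ee_pos: [0.5302, -0.0907, 0.2305]
eef_rot: [-0.292, 0.645, -0.644, 0.29]
ft_force: [-0.7, 1.0, -3.8]
opening: 0.0494
```

Run:
```python
from h import *
plan(.5306,-.0927,.222,138.5)
```

```text
pos [ 0.5302 -0.0907  0.2305] cur jaw -41.41 j [-0.39  0.41  1.56 -0.    1.18  0.34] F [-0.7  1.  -3.8] t 19.7
dyaw -0.09 rows 1 turn/row [0.0019, 0.0016, 0.001]
[[0.0012, 0.0085, 0.0016]]
```

Emit:
{"op": "arm_command", "data": {
  "linear": [
    [0.001,0.009,0.0015],
    [0,0,0]
  ],
  "turn": [
    [0.002,0.0015,0],
    [0,0,0]
  ],
  "grip": [-1,-1]
}}

```text
clock: 19.9
ee_pos: [0.5306, -0.0908, 0.2215]
eef_rot: [0.291, -0.644, 0.645, -0.291]
ft_force: [-0.1, 0.4, -3.8]
opening: 0.0496
```

Run:
```python
from h import *
plan(.5306,-.0927,.21,138.5)
im=cams.capture("scene");cv2.imwrite("pics/scene12.png",im)
cv2.imwrite("pics/g13.png",cv2.resize(im[175:235,165:235],None,fx=10,fy=10,interpolation=cv2.INTER_CUBIC))
```

```text
pos [ 0.5306 -0.0908  0.2215] cur jaw -41.41 j [-0.39  0.42  1.57 -0.    1.15  0.34] F [-0.1  0.4 -3.8] t 19.9
dyaw -0.09 rows 1 turn/row [-0.0, 0.0016, 0.0007]
[[0.0014, 0.0115, 0.0012]]
```

View pics/g13.png

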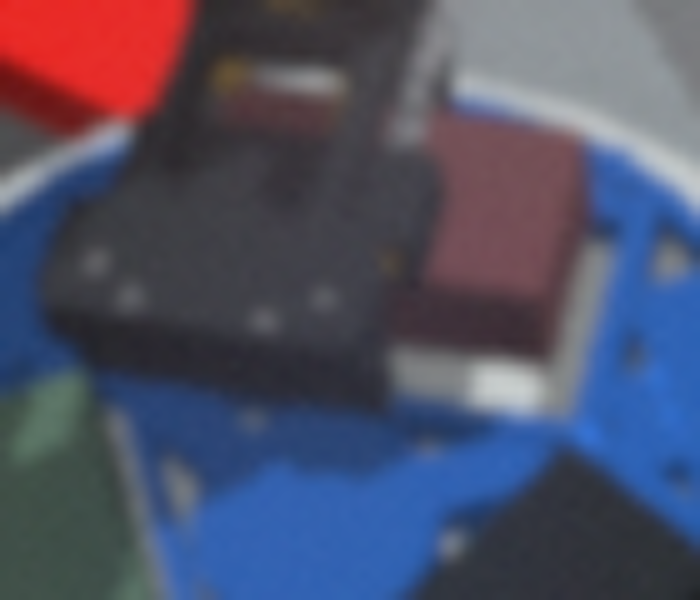

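Run:
```python
from h import *
f=lambda p:(np.array(p,float)+.5)/10-.5+[165,175]
a=np.radians(48.5);x=np.array([np.cos(a),np.sin(a)]);y=np.array([-x[1],x[0]])
b=ray("scene",f((549,357)),.1404)[0]; p=ray("scene",f((572,420)),.129)[0]; c=np.array([.5329,-.0929])
p2=ray("scene",f((618,240)),.129)[0];b2=ray("scene",f((585,190)),.1404)[0]
for q in(b,p,p2,b2):print((q-c)@np.c_[x,y])
M=Ro.from_quat(get_obs()["eef_rot"]).as_matrix();print(M[:,0],M[:,2])
```

```text
[ 0.04605285 -0.01706211]
[ 0.05312721 -0.02699086]
[0.05270211 0.02514818]
[0.04372115 0.03123657]
[-6.61313336e-01 -7.50109773e-01  2.34188182e-05] [ 0.75010897 -0.66131258  0.00148534]
```

Run:
```python
from h import *
f=lambda p:(np.array(p,float)+.5)/10-.5+[165,175]
a=np.radians(48.5);x=np.array([np.cos(a),np.sin(a)]);y=np.array([-x[1],x[0]]);c=np.array([.5329,-.0929])
for q in((549,308),(587,140)):print((ray("scene",f(q),.1764)[0]-c)@np.c_[x,y])
# predicted px for nominal blank (robot frame, TCP centre) 
t=np.array([.5306,-.0908])
for s in(-1,1):
  for z in(.1404,.1764):
    print(s,z,((proj("scene",[*(t+.05*x+.025*s*y),z])-[165,175]+.5)*10-.5).round(0))
cc=np.array([.5306,-.0927])
for s in(-1,1): print("rim",s,((proj("scene",[*(cc+.054*x+.029*s*y),.129])-[165,175]+.5)*10-.5).round(0))
```

```text
[ 0.05097601 -0.02402113]
[0.04904738 0.02309337]
-1 0.1404 [560. 377.]
-1 0.1764 [547. 300.]
1 0.1404 [607. 204.]
1 0.1764 [596. 123.]
rim -1 [570. 420.]
rim 1 [623. 221.]
```

Emit:
{"op": "arm_command", "data": {
  "linear": [
    [0.001,0.006,0.0005],
    [0,0.005,0]
  ],
  "turn": [
    [0,0.0015,0],
    [0,0,0]
  ],
  "grip": [-1,-1]
}}

```text
clock: 20.15
ee_pos: [0.5312, -0.0917, 0.2123]
eef_rot: [0.29, -0.643, 0.646, -0.292]
ft_force: [0.1, -0.2, -4.1]
opening: 0.0494
```

Run:
```python
from h import *
plan(.5306,-.092,.206,138.5)
```

```text
pos [ 0.5312 -0.0917  0.2123] cur jaw -41.45 j [-0.39  0.43  1.58 -0.    1.13  0.34] F [ 0.1 -0.2 -4.1] t 20.15
dyaw -0.05 rows 1 turn/row [-0.0041, 0.0008, -0.001]
[[0.0007, 0.0063, -0.0003]]
```

Emit:
{"op": "arm_command", "data": {
  "linear": [
    [0.0005,0.005,0]
  ],
  "turn": [
    [-0.004,0,-0.001]
  ],
  "grip": [-1]
}}

```text
clock: 20.25
ee_pos: [0.5309, -0.092, 0.2071]
eef_rot: [0.291, -0.644, 0.645, -0.291]
ft_force: [-0.3, -0.8, -3.4]
opening: 0.0492
```

Emit:
{"op": "arm_command", "data": {
  "linear": [
    [0,0.004,0]
  ],
  "turn": [
    [0,0,0]
  ],
  "grip": [-1]
}}

```text
clock: 20.35
ee_pos: [0.5309, -0.092, 0.2026]
eef_rot: [-0.291, 0.645, -0.645, 0.291]
ft_force: [-0.6, -0.5, -3.7]
opening: 0.0497
```

Emit:
{"op": "arm_command", "data": {
  "linear": [
    [0,0.003,0]
  ],
  "turn": [
    [0,0,0]
  ],
  "grip": [-1]
}}

```text
clock: 20.45
ee_pos: [0.5309, -0.092, 0.1991]
eef_rot: [-0.291, 0.645, -0.644, 0.291]
ft_force: [0.7, -0.6, -3.1]
opening: 0.0494
```

Emit:
{"op": "arm_command", "data": {
  "linear": [
    [0,0.003,0]
  ],
  "turn": [
    [0,0,0]
  ],
  "grip": [-1]
}}

```text
clock: 20.55
ee_pos: [0.5309, -0.0921, 0.196]
eef_rot: [-0.291, 0.645, -0.645, 0.291]
ft_force: [-11.9, 4.8, 37.5]
opening: 0.0496
```

Emit:
{"op": "arm_command", "data": {
  "linear": [
    [0,0.0015,0]
  ],
  "turn": [
    [0,0,0]
  ],
  "grip": [-1]
}}

```text
clock: 20.65
ee_pos: [0.5308, -0.0921, 0.196]
eef_rot: [-0.291, 0.645, -0.645, 0.291]
ft_force: [-11.6, 4.2, 24.5]
opening: 0.0493
```

On the floor. Release, lift, then move away to view all.

Emit:
{"op": "arm_command", "data": {
  "linear": [
    [0,0,0],
    [0,0,0],
    [0,0,0]
  ],
  "turn": [
    [0,0,0],
    [0,0,0],
    [0,0,0]
  ],
  "grip": [0.6,0.6,0.6]
}}

```text
clock: 20.95
ee_pos: [0.5316, -0.0924, 0.1976]
eef_rot: [0.29, -0.644, 0.646, -0.292]
ft_force: [-0.0, 0.5, -0.5]
opening: 0.0698
```

Emit:
{"op": "arm_command", "data": {
  "linear": [
    [0,-0.02,0],
    [0,-0.04,0],
    [0,-0.04,0],
    [-0.02,-0.02,-0.04],
    [-0.02,0,-0.04]
  ],
  "turn": [
    [0,0,0],
    [0,0,0],
    [0,0,0],
    [0,0,0],
    [0,0,0]
  ],
  "grip": [0.6,0.6,0.6,0.6,0.6]
}}

```text
clock: 21.45
ee_pos: [0.4983, -0.0109, 0.3209]
eef_rot: [0.288, -0.645, 0.646, -0.289]
ft_force: [-0.0, -0.4, -0.3]
opening: 0.0703
```

Emit:
{"op": "arm_command", "data": {
  "linear": [
    [0,0,-0.045],
    [0.02,0,-0.045],
    [0.02,0,-0.045],
    [0,0,0]
  ],
  "turn": [
    [0,0,0],
    [0,0,0],
    [0,0,0],
    [0,0,0]
  ],
  "grip": [0.2,0.2,0.2,0.2]
}}

```text
clock: 21.85
ee_pos: [0.3652, 0.0546, 0.3205]
eef_rot: [0.288, -0.644, 0.646, -0.292]
ft_force: [1.5, 0.7, -0.2]
opening: 0.0533
```

Run:
```python
from h import *
o=get_obs();print(o["ee_pos"])
big=[]
for n,c in(("scene",(170,240)),("top",(355,180))):
    im=cams.capture(n);cv2.imwrite(f"pics/{n}13.png",im)
    big.append(cv2.resize(im[c[1]-80:c[1]+80,c[0]-100:c[0]+100],None,fx=3.9,fy=3.7,interpolation=cv2.INTER_CUBIC))
cv2.imwrite("pics/g14a.png",big[0]);cv2.imwrite("pics/g14b.png",big[1])
```

```text
[0.36515641 0.05455517 0.32052852]
```

View pics/g14a.png

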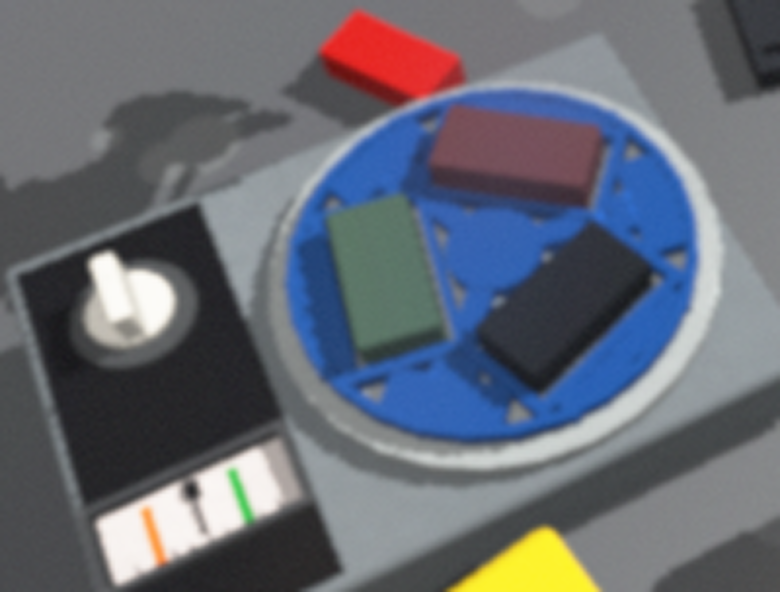

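View pics/g14b.png

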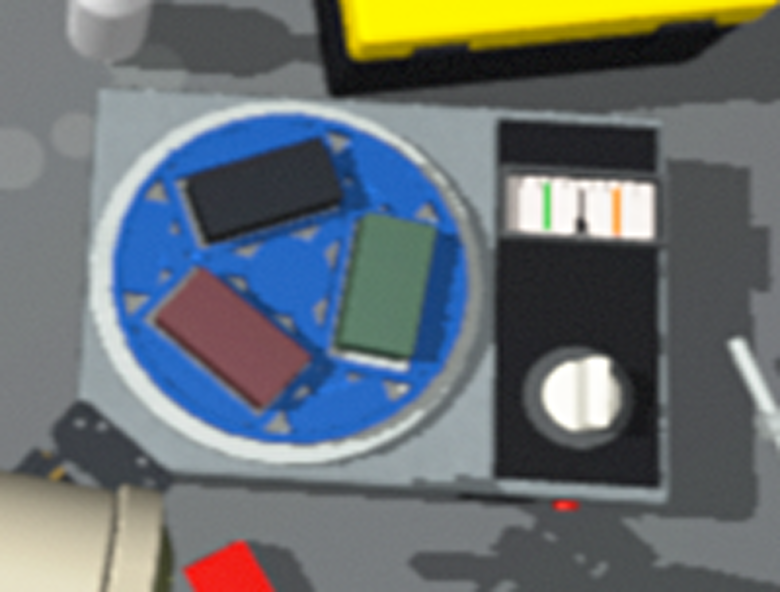

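Run:
```python
from h import *
t=cv2.imread("pics/top13.png"); s=cv2.imread("pics/scene13.png")
A=cv2.resize(t[190:224,386:424],None,fx=10,fy=10,interpolation=cv2.INTER_CUBIC)
B=cv2.resize(s[222:262,80:122],None,fx=9,fy=9,interpolation=cv2.INTER_CUBIC)
h=max(A.shape[0],B.shape[0]); P=lambda X:cv2.copyMakeBorder(X,0,h-X.shape[0],0,0,cv2.BORDER_CONSTANT)
cv2.imwrite("pics/g15.png",np.hstack([P(A),P(B)]))
```

```text
(no output)
```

View pics/g15.png

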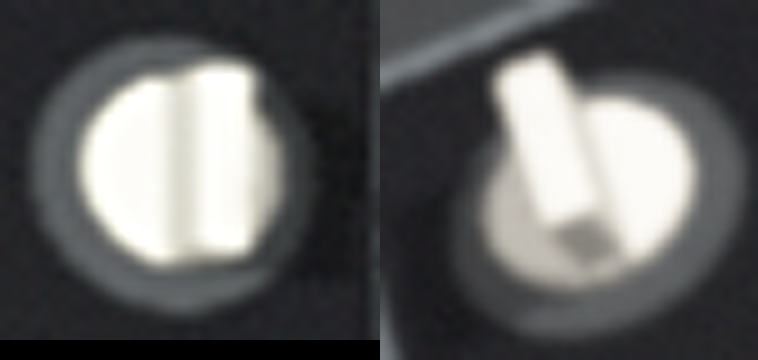

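Run:
```python
from h import *
ft=lambda p:(np.array(p,float)+.5)/10-.5+[386,190]
fs=lambda p:(np.array(p,float)-[380,0]+.5)/9-.5+[80,222]
A=ray("top",ft([(193,62),(255,62),(250,255),(195,258)]),.144)
B=ray("scene",fs([(497,75),(553,50),(602,208),(545,227)]),.144)
for Q in(A,B):
    c=Q.mean(0); d=(Q[0]+Q[1]-Q[2]-Q[3])/2; 
    print("centre",c.round(4),"len",np.linalg.norm(d).round(4),"ang",np.degrees(np.arctan2(d[1],d[0])).round(1),"wid",np.linalg.norm(Q[0]-Q[1]).round(4),np.linalg.norm(Q[2]-Q[3]).round(4))
# disc (top at .114) and dark ring
D=ray("top",ft([(80,165),(285,165)]),.114);print("disc x-ends",D)
# machine axis from deck edges, scale
def T(u,v): return ((np.array([u,v])+.5)/[3.9,3.7]-.5+[255,100])
def S(u,v): return ((np.array([u,v])+.5)/[3.9,3.7]-.5+[70,160])
E1=ray("top",[T(100,92),T(660,122)],.1);e=E1[1]-E1[0];print("machine -y dir",np.degrees(np.arctan2(e[1],e[0])))
for z in(.1,):
  print("top green/pointer/orange",ray("top",[T(547,206),T(582,195),T(616,212)],z).round(4))
  print("scene", ray("scene",[S(243,495),S(200,512),S(154,537)],z).round(4))
# green blank seated
for n,(u,v) in(("top",(354,177)),("scene",(169,236))):
    im=cv2.imread(f"pics/{n}13.png");up=cv2.resize(im,None,fx=4,fy=4,interpolation=cv2.INTER_CUBIC)
    for nm,(u,v) in {"top":dict(c=(353,177),a=(322,152),b=(313,191)),"scene":dict(c=(168,235),a=(215,241),b=(202,199))}[n].items():
        ref=np.median(up[v*4-8:v*4+8,u*4-8:u*4+8].reshape(-1,3),0)
        m=(np.abs(up.astype(int)-ref).max(2)<20).astype(np.uint8);m=cv2.morphologyEx(m,cv2.MORPH_OPEN,np.ones((7,7)))
        l,lab,_,_=cv2.connectedComponentsWithStats(m);i=lab[v*4,u*4]
        cs,_=cv2.findContours((lab==i).astype(np.uint8),cv2.RETR_EXTERNAL,cv2.CHAIN_APPROX_NONE)
        k=max(cs,key=cv2.contourArea)[:,0];print(n,nm,ref,np.round(rect(ray(n,(k+.5)/4-.5,.151)),4))
```

```text
centre [ 0.4927 -0.342 ] len 0.0521 ang -3.3 wid 0.0164 0.0145
centre [ 0.4956 -0.3419] len 0.0494 ang 177.0 wid 0.0147 0.0141
disc x-ends [[ 0.49407652 -0.31470305]
 [ 0.49501278 -0.37046676]]
machine -y dir -92.66238214351328
top green/pointer/orange [[ 0.6411 -0.3298]
 [ 0.6501 -0.3556]
 [ 0.637  -0.3795]]
scene [[ 0.6403 -0.3275]
 [ 0.6374 -0.3519]
 [ 0.6381 -0.3788]]
top c [104. 124.  92.] [  0.5688  -0.1998   0.0972   0.049  -11.3423]
top a [58. 52. 48.] [ 6.38500e-01 -1.14900e-01  1.02600e-01  4.76000e-02 -7.18565e+01]
top b [ 85.  79. 127.] [ 5.28300e-01 -9.29000e-02  9.91000e-02  4.77000e-02  4.87309e+01]
scene c [105. 118.  93.] [  0.5712  -0.1991   0.0965   0.0511 -11.6595]
scene a [59. 51. 49.] [ 6.46000e-01 -1.21100e-01  1.02500e-01  5.23000e-02 -7.14124e+01]
scene b [ 92.  81. 118.] [ 5.31600e-01 -9.33000e-02  9.96000e-02  4.63000e-02  4.78599e+01]
```

Run:
```python
from h import *
plan(.494,-.342,.25,86.9)
```

```text
pos [0.3688 0.0531 0.321 ] cur jaw -41.64 j [-0.17 -0.05  1.87  0.    1.32  0.55] F [-0.4 -0.1  0. ] t 21.95
dyaw -51.46 rows 10 turn/row [-0.0004, 0.0898, -0.0007]
[[0.0212, 0.0072, 0.0356], [0.018, 0.0072, 0.0373], [0.0145, 0.0072, 0.0388], [0.011, 0.0072, 0.0399], [0.0074, 0.0072, 0.0408], [0.0037, 0.0072, 0.0413], [-0.0001, 0.0072, 0.0414], [-0.0038, 0.0072, 0.0413], [-0.0075, 0.0072, 0.0408], [-0.0111, 0.0071, 0.0399]]
```

Emit:
{"op": "arm_command", "data": {
  "linear": [
    [0.021,0.005,0.036],
    [0.018,0.005,0.037],
    [0.0145,0.006,0.039],
    [0.011,0.006,0.04],
    [0.007,0.006,0.041]
  ],
  "turn": [
    [0,0.09,0],
    [0,0.09,0],
    [0,0.09,0],
    [0,0.09,0],
    [0,0.09,0]
  ],
  "grip": [0.2,0.2,0.2,0.2,0.2]
}}

```text
clock: 22.45
ee_pos: [0.438, -0.1527, 0.294]
eef_rot: [0.13, -0.692, 0.696, -0.139]
ft_force: [0.4, 0.8, 0.3]
opening: 0.0529
```

Run:
```python
from h import *
plan(.494,-.342,.25,86.9)
```

```text
pos [ 0.438  -0.1527  0.294 ] cur jaw -68.07 j [-0.59  0.18  1.69  0.01  1.26  0.59] F [0.4 0.8 0.3] t 22.45
dyaw -25.03 rows 5 turn/row [-0.0009, 0.0874, -0.0027]
[[0.0039, 0.009, 0.0392], [0.0004, 0.009, 0.0394], [-0.0031, 0.009, 0.0393], [-0.0065, 0.0089, 0.0389], [-0.0099, 0.0089, 0.0382]]
```

Emit:
{"op": "arm_command", "data": {
  "linear": [
    [0.004,0.009,0.039],
    [0,0.009,0.039],
    [-0.003,0.009,0.039],
    [-0.006,0.009,0.038],
    [-0.008,0.006,0.026]
  ],
  "turn": [
    [0,0.087,-0.003],
    [0,0.087,-0.003],
    [0,0.087,-0.003],
    [0,0.087,-0.003],
    [0,0.07,0]
  ],
  "grip": [0.2,0.2,0.2,0.2,0.2]
}}

```text
clock: 22.95
ee_pos: [0.4937, -0.3451, 0.2472]
eef_rot: [-0.022, -0.705, 0.708, 0.021]
ft_force: [0.1, 1.1, -0.0]
opening: 0.0529
```

Emit:
{"op": "arm_command", "data": {
  "linear": [
    [0,0,0],
    [0,0,0]
  ],
  "turn": [
    [0,0,0],
    [0,0,0]
  ],
  "grip": [0.2,0.2]
}}

```text
clock: 23.15
ee_pos: [0.4942, -0.35, 0.2433]
eef_rot: [-0.023, -0.706, 0.708, 0.023]
ft_force: [-0.2, -0.4, 0.0]
opening: 0.0529
```

Run:
```python
from h import *
plan(.494,-.342,.2,86.9)
```

```text
pos [ 0.4942 -0.35    0.2433] cur jaw -93.8 j [-0.81  0.54  1.33 -0.    1.28  0.83] F [-0.2 -0.4  0. ] t 23.15
dyaw 0.7 rows 1 turn/row [-0.0029, -0.0123, -0.0001]
[[0.0007, 0.0433, -0.0081]]
```

Emit:
{"op": "arm_command", "data": {
  "linear": [
    [0,0.02,-0.004],
    [0,0.02,-0.004],
    [0,0,0]
  ],
  "turn": [
    [-0.003,-0.006,0],
    [0,-0.006,0],
    [0,0,0]
  ],
  "grip": [0.2,0.2,0.2]
}}

```text
clock: 23.45
ee_pos: [0.4954, -0.3415, 0.2023]
eef_rot: [-0.018, -0.707, 0.707, 0.018]
ft_force: [-0.3, -0.4, -0.5]
opening: 0.053
```

Run:
```python
from h import *
plan(.494,-.342,.184,86.9)
im=cams.capture("scene");cv2.imwrite("pics/scene14.png",im)
cv2.imwrite("pics/g16.png",cv2.resize(im[200:270,60:150],None,fx=8,fy=8,interpolation=cv2.INTER_CUBIC))
```

```text
pos [ 0.4954 -0.3415  0.2023] cur jaw -92.92 j [-0.8   0.57  1.39  0.    1.19  0.82] F [-0.3 -0.4 -0.5] t 23.45
dyaw -0.18 rows 1 turn/row [-0.0005, 0.0032, -0.0012]
[[0.0013, 0.0183, 0.0005]]
```

View pics/g16.png

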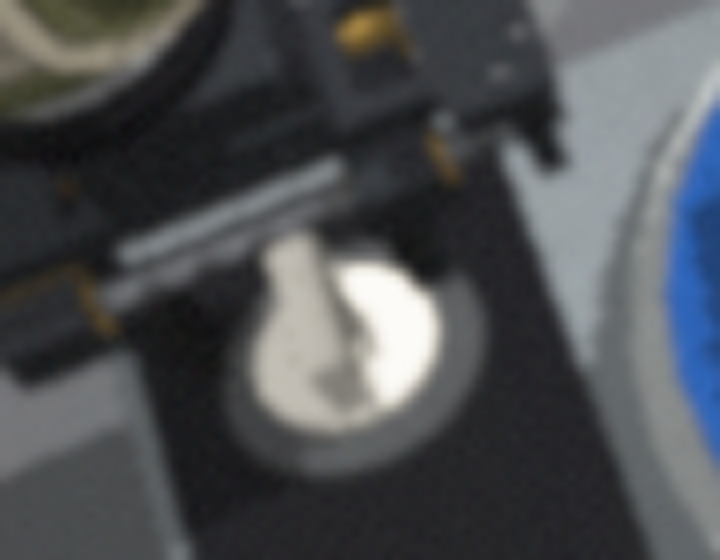

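Gripper straddles the bar. Lower and close.

Emit:
{"op": "arm_command", "data": {
  "linear": [
    [0.001,0.01,0],
    [0,0.009,0],
    [0,0,0],
    [0,0,0]
  ],
  "turn": [
    [0,0.003,0],
    [0,0,0],
    [0,0,0],
    [0,0,0]
  ],
  "grip": [0.2,0.2,0.2,0.2]
}}

```text
clock: 23.9
ee_pos: [0.4956, -0.3424, 0.1864]
eef_rot: [-0.021, -0.705, 0.709, 0.017]
ft_force: [0.1, -0.2, -0.2]
opening: 0.053
```

Run:
```python
from h import *
plan(.494,-.342,.184,86.9)
```

```text
pos [ 0.4956 -0.3424  0.1864] cur jaw -93.06 j [-0.8   0.58  1.4   0.    1.14  0.82] F [ 0.1 -0.2 -0.2] t 23.9
dyaw -0.04 rows 1 turn/row [-0.0054, 0.0008, -0.0064]
[[0.0016, 0.0024, -0.0004]]
```

Emit:
{"op": "arm_command", "data": {
  "linear": [
    [0.001,0.002,0],
    [0,0,0],
    [0,0,0],
    [0,0,0],
    [0,0,0]
  ],
  "turn": [
    [-0.005,0,-0.006],
    [0,0,0],
    [0,0,0],
    [0,0,0],
    [0,0,0]
  ],
  "grip": [-1,-1,-1,-1,-1],
  "force": 40
}}

```text
clock: 24.4
ee_pos: [0.4947, -0.3428, 0.1853]
eef_rot: [-0.019, -0.706, 0.707, 0.019]
ft_force: [-0.1, 0.1, 0.3]
opening: 0.0154
```

Emit:
{"op": "arm_command", "data": {
  "linear": [
    [0,0,0],
    [0,0,0]
  ],
  "turn": [
    [0,0,0],
    [0,0,0]
  ],
  "grip": [-1,-1]
}}

```text
clock: 24.6
ee_pos: [0.4947, -0.343, 0.1853]
eef_rot: [-0.019, -0.706, 0.707, 0.018]
ft_force: [-0.5, -1.1, -0.2]
opening: 0.0137
```

Run:
```python
from h import *
plan(.495,-.342,.186,86.9)
```

```text
pos [ 0.4947 -0.343   0.1853] cur jaw -93.06 j [-0.8   0.59  1.4  -0.    1.15  0.82] F [-0.5 -1.1 -0.2] t 24.6
dyaw -0.04 rows 1 turn/row [-0.0016, 0.0006, -0.0012]
[[-0.0003, -0.0007, -0.001]]
```

Gripped (13.7 mm). Turn counter-clockwise (negative about tool y), in portions.

Emit:
{"op": "arm_command", "data": {
  "linear": [
    [0,0,0],
    [0,0,0],
    [0,0,0]
  ],
  "turn": [
    [0,-0.06,0],
    [0,-0.06,0],
    [0,-0.06,0]
  ],
  "grip": [-1,-1,-1]
}}

```text
clock: 24.9
ee_pos: [0.4947, -0.3429, 0.1853]
eef_rot: [0.046, -0.705, 0.706, -0.047]
ft_force: [-0.1, -0.5, -1.3]
opening: 0.0136
```

Run:
```python
from h import *
plan(.4947,-.343,.1853,158.5)
```

```text
pos [ 0.4947 -0.3429  0.1853] cur jaw -82.46 j [-0.8   0.59  1.4   0.    1.15  0.64] F [-0.1 -0.5 -1.3] t 24.9
dyaw 60.96 rows 8 turn/row [-0.0002, -0.133, -0.0]
[[-0.0, 0.0, 0.0], [-0.0, 0.0, 0.0], [-0.0, 0.0, 0.0], [0.0, 0.0, 0.0], [0.0, 0.0, 0.0], [0.0, 0.0, 0.0], [0.0, 0.0, 0.0], [0.0, 0.0, 0.0]]
```

Turns cleanly with no side forces. Continue.

Emit:
{"op": "arm_command", "data": {
  "linear": [
    [0,0,0],
    [0,0,0],
    [0,0,0],
    [0,0,0],
    [0,0,0]
  ],
  "turn": [
    [0,-0.09,0],
    [0,-0.09,0],
    [0,-0.09,0],
    [0,-0.09,0],
    [0,-0.09,0]
  ],
  "grip": [-1,-1,-1,-1,-1]
}}

```text
clock: 25.4
ee_pos: [0.4946, -0.3427, 0.1853]
eef_rot: [0.208, -0.675, 0.676, -0.209]
ft_force: [-0.5, 0.0, -0.1]
opening: 0.0136
```

Emit:
{"op": "arm_command", "data": {
  "linear": [
    [0,0,0],
    [0,0,0],
    [0,0,0],
    [0,0,0],
    [0,0,0]
  ],
  "turn": [
    [0,-0.09,0],
    [0,-0.09,0],
    [0,-0.09,0],
    [0,-0.09,0],
    [0,0,0]
  ],
  "grip": [-1,-1,-1,-1,-1]
}}

```text
clock: 25.9
ee_pos: [0.4945, -0.3426, 0.1853]
eef_rot: [0.331, -0.625, 0.625, -0.331]
ft_force: [0.2, -1.4, -0.8]
opening: 0.0135
```

Run:
```python
from h import *
plan(.4947,-.343,.1853,158.5)
big=[]
for n,c in(("scene",(120,295)),("top",(403,157))):
    im=cams.capture(n);cv2.imwrite(f"pics/{n}15.png",im)
    big.append(cv2.resize(im[c[1]-22:c[1]+22,c[0]-30:c[0]+30],None,fx=6.5,fy=6.5,interpolation=cv2.INTER_CUBIC))
cv2.imwrite("pics/g17.png",np.hstack(big))
```

```text
pos [ 0.4945 -0.3426  0.1853] cur jaw -34.14 j [-0.8   0.59  1.4   0.    1.15 -0.21] F [ 0.2 -1.4 -0.8] t 25.9
dyaw 12.64 rows 2 turn/row [-0.0002, -0.1103, -0.0003]
[[0.0001, -0.0, 0.0002], [0.0001, -0.0, 0.0002]]
```

View pics/g17.png

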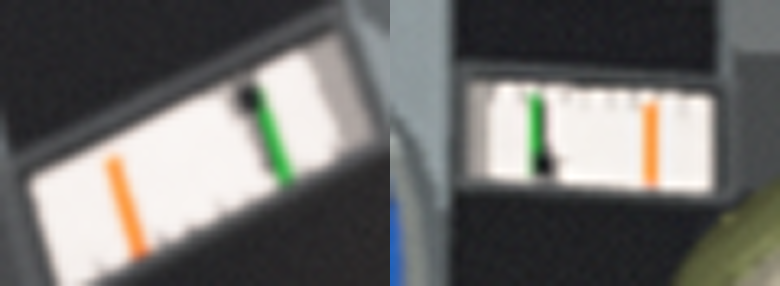

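Emit:
{"op": "arm_command", "data": {
  "linear": [
    [0,0,0],
    [0,0,0],
    [0,0,0]
  ],
  "turn": [
    [0,-0.08,0],
    [0,-0.08,0],
    [0,0,0]
  ],
  "grip": [-1,-1,-1]
}}

```text
clock: 26.3
ee_pos: [0.4944, -0.3426, 0.1853]
eef_rot: [-0.378, 0.597, -0.597, 0.379]
ft_force: [0.8, -0.3, -0.4]
opening: 0.0136
```

Run:
```python
from h import *
plan(.4947,-.343,.1853,158.5)
big=[]
for n,c in(("scene",(128,290)),("top",(397,157))):
    im=cams.capture(n);cv2.imwrite(f"pics/{n}16.png",im)
    big.append(cv2.resize(im[c[1]-16:c[1]+16,c[0]-16:c[0]+16],None,fx=12,fy=12,interpolation=cv2.INTER_CUBIC))
cv2.imwrite("pics/g18.png",np.hstack(big))
```

```text
pos [ 0.4944 -0.3426  0.1853] cur jaw -25.27 j [-0.8   0.59  1.4   0.    1.15 -0.36] F [ 0.8 -0.3 -0.4] t 26.3
dyaw 3.77 rows 1 turn/row [-0.0003, -0.0657, -0.0006]
[[0.0003, 0.0, 0.0005]]
```

View pics/g18.png

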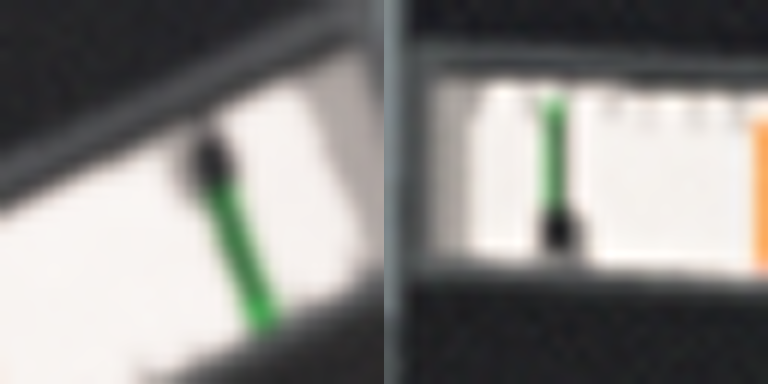

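Emit:
{"op": "arm_command", "data": {
  "linear": [
    [0,0,0],
    [0,0,0]
  ],
  "turn": [
    [0,-0.035,0],
    [0,0,0]
  ],
  "grip": [-1,-1]
}}

```text
clock: 26.6
ee_pos: [0.4944, -0.3426, 0.1853]
eef_rot: [-0.387, 0.592, -0.592, 0.387]
ft_force: [0.5, -0.6, -1.0]
opening: 0.0135
```

Emit:
{"op": "arm_command", "data": {
  "linear": [
    [0,0,0],
    [0,0,0],
    [0,0,0],
    [0,0,0]
  ],
  "turn": [
    [0,0,0],
    [0,0,0],
    [0,0,0],
    [0,0,0]
  ],
  "grip": [0,0,0,0]
}}

```text
clock: 27.0
ee_pos: [0.4945, -0.3424, 0.1854]
eef_rot: [-0.385, 0.593, -0.593, 0.386]
ft_force: [0.9, -0.0, -0.4]
opening: 0.043
```

Emit:
{"op": "arm_command", "data": {
  "linear": [
    [0,-0.03,0],
    [0,-0.045,0],
    [0,-0.045,0],
    [0,0,0]
  ],
  "turn": [
    [0,0,0],
    [0,0,0],
    [0,0,0],
    [0,0,0]
  ],
  "grip": [0,0,0,0]
}}

```text
clock: 27.4
ee_pos: [0.4942, -0.3421, 0.3086]
eef_rot: [-0.385, 0.594, -0.592, 0.385]
ft_force: [0.6, -1.0, 0.5]
opening: 0.044
```

Run:
```python
from h import *
plan(.4947,-.343,.1853,158.5)
big=[]
for n,c in(("scene",(128,290)),("top",(397,157))):
    im=cams.capture(n);cv2.imwrite(f"pics/{n}17.png",im)
    big.append(cv2.resize(im[c[1]-16:c[1]+16,c[0]-16:c[0]+16],None,fx=12,fy=12,interpolation=cv2.INTER_CUBIC))
cv2.imwrite("pics/g19.png",np.hstack(big))
```

```text
pos [ 0.4942 -0.3421  0.3086] cur jaw -24.02 j [-0.8   0.48  1.24  0.    1.42 -0.38] F [ 0.6 -1.   0.5] t 27.4
dyaw 2.52 rows 3 turn/row [0.0009, -0.0147, -0.0008]
[[0.0003, 0.0411, 0.0004], [0.0003, 0.0411, 0.0003], [0.0002, 0.0411, 0.0003]]
```

View pics/g19.png

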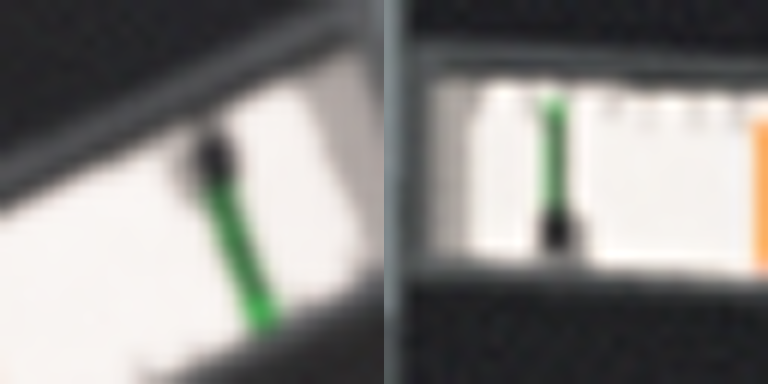

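View pics/scene17.png

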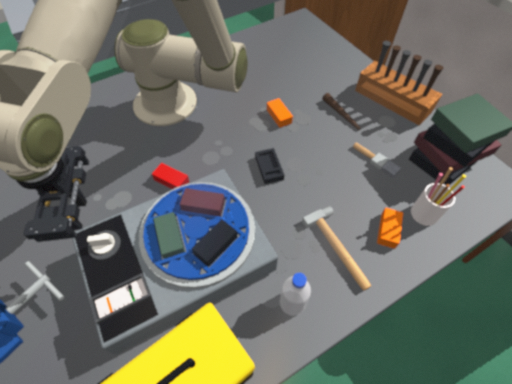

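Run:
```python
from station import workorder
print(workorder.sign_off())
```

```text
the job is handed in; nothing more can be done
None
```

All three blanks are in the carrier pockets, the pointer is on the green band, and I handed the job in at about 27.4 s of the 72 s allowed. The sign-off reported no verdict.

- **Blanks:** The grey-green blank is in the pocket nearest the control deck, the slate blank in the far one, and the purple-brown blank in the near one. Each was lowered until it touched the pocket floor, then released.
- **Knob:** I turned it about 69° counter-clockwise. In both views the pointer's centre line lies about in the middle of the green band.
- **Last checks:** All three blanks look flat. The carved inkstone, chisel, brush and hammer show no visible movement in the last view. The gripper is open, about 12 cm above the knob.
- **Trouble on the way:** The first blank (grey-green) caught on the pocket rim and tilted in the grip, with about 62 N on the wrist. I lifted it, shifted it a few millimetres and lowered it again. It now sits about 3 mm off the pocket centre, towards the far end, which is inside the 10 mm limit.
- **Disagreement:** The two cameras differ by about 2 to 7 mm in x (the larger figure is for the slate blank, which also differs about 6 mm in y). I took the mean of the two and confirmed the fit by contact.

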